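# Feed three cells from the rotary feeder

## Robot

A 6-joint arm with a two-finger parallel gripper is mounted at the origin on the work surface. World frame = base frame: x ahead of the robot, y to its left, z up, the work surface at z = 0. Lengths are in m, angles in rad, forces in N, time in s.
With the tool pointing down it reaches from about 0.15 to 0.775 m from the base axis. Payload 6.1 kg.
Tool frame: the origin (TCP) lies midway between the tips of the shut fingers; the grasp point (between the pads) lies 19 mm behind it (arm.grip_depth is the z of the grasp point in the tool frame, in m); z points along the fingers, y is the line along which they close (so a half turn about z gives the same grasp; the last joint's range is limited). The gripper opens to 85 mm and grips with 20 to 120 N. Pads are 22 mm wide; open, the fingers measure 114 mm over their backs; the gripper's body (76 mm by 85 mm) begins 54 mm behind the grasp point. The pads swing forward as they close: fully open they stand 13 mm farther back than shut.
Start: joints at [-1.232, 0.126, -0.04, 1.405, 0, 1.571], TCP at [0.174, -0.495, 0.231] pointing down, gripper open.
Joint ranges: [-2.72, 2.72], [-0.95, 1.95], [-1.27, 1.35], [-1.78, 2.02], [-1.46, 1.47], [-3.14, 3.14]. Speed limits (rad/s): [2.39, 2.39, 3.01, 3.14, 3.14, 3.14].

## Interface

Orientations are given as a unit quaternion [x, y, z, w].
In Python, from station import sensors, cams, arm, regions_of gives the robot as it stands.
- The arm moves only by the tool jog_arm, never from a script. Its argument "steps" is a list of rows, each a list of 7 numbers: the shift along the tool's x, y, z in units of 60 cm (1.0 is 60 cm), then the turn, a rotation vector about the tool's x, y, z in units of 45 degrees (1.0 is 45 degrees), then the opening, from -1 (shut) to 1 (fully open). A call has 1 to 8 rows; each row is the pose to reach, as a shift and turn from the pose commanded when the call began, along the tool's axes at that moment; what a row does not reach only later rows make up. A row lasts 1/12 s, in which the tool goes at most 41.7 mm and 7.16 degrees, less where a joint would pass 70% of its speed; a pose out of reach is approached as far as the arm can. A call with a number of a shift or a turn outside -1 to 1 is refused whole. A call with a gripper value outside its range is refused whole. The fingers move at their own pace and stop on an object; "force" is the grip in N (left out, the last holds). Time passes only in rows, so rows that repeat a pose let the fingers close. It gives the time, the measured TCP pose, the force, the opening and the grip force at its end, in the units of the state.
- sensors.observe(): the state, without advancing time (a new reading comes with each control period).
- cams.snapshot(name): name is "scene" or "top" or "wrist"; returns a dict with "frame" (400x640x3 uint8, red, green, blue), "range_z" (400x640 float32, m along the optical axis (not along the pixel's ray), 0 where there is no reading), "fx", "fy", "cx", "cy" (pixels), "R" (3x3) and "t" (3): a world point X has camera coordinates R X + t. Camera axes: x right, y down, z forward; pixel columns grow to the right and rows downward; lengths in m; the calibration is good to about 2 mm. The wrist camera is an equidistant fisheye: a pixel r from the principal point sees the ray r / f radians off the axis. A picture is of the moment at which its call begins.
- arm.finish_job(): hands the job in; it is judged then, once.
Trained networks look in a picture, given as the dict that the camera call returned (one of the last four; its "shot" number tells which), for a name from the list of things; names that differ only in an ending like _2 or _b are one class to them, and where a whole thing is asked for, a point or a joint stands for the part that bears it (a point fixed in the world has none). Each returns a list of dicts, best first, with "conf" (0 to 1); they miss things now and then, are a little off and sometimes report something else, mostly with a low value. They report only what shows in the picture. A call takes as long as a camera call. They do not tell look-alikes from the thing itself.
- regions_of(picture, label): "region" (400x640 bool, what is visible of it) and "location" ([column, row] in pixels, amid what is visible of it).
The state is a dict: "time": time; "q": joint angles; "joint_velocities": joint speeds; "effort": joint torques, N m; "tool_pos": TCP position; "ee_rot": TCP orientation; "force": force on the tool from outside, world axes, zero at the start; "wrist_torque": the same for the moment, N m; "finger_gap": opening from 0.0 (shut) to 1.0 (fully open); "grasp_force": force on a finger pad.
Only numpy, scipy, OpenCV 4.12 (cv2) and the standard library are available. Lean on these libraries where they do the work, as an engineer would, in place of code of your own. Each camera call takes 0.05 s, during which the arm holds its last target. There are 200 camera calls.

## Task

Get three battery cells out of the rotary feeder for a new pack: pull the retaining pin from the two staples of the catch crate and lift the lid free, laying both down on the grey bench mat (lid flat, handle up; do not drop them), then turn the feeder's crank slowly, well under one turn a second, over towards the crate, so that the cells roll into it one at a time. Stop after exactly three, leaving the other cells in the feeder and everything else on the bench where it is.

Things in the scene. Friction and masses are not known exactly. Their poses are not given: they have to be found in the camera images.
- feeder: Bench-top cell feeder, a fixed machine 360 mm tall, its crank towards the robot, its crate to the robot's left. Origin on the bench under the drum's middle; x to its back, y to the side away from the crank, z up. Base plate x -166 to 60, y +-58, 10 mm high. Side plates at y = +-39 mm, x within 51 mm, 220 mm high. Clear hoops of 49 mm outer radius wrap the drum; their front is open below the axle, where a chute leads down to the crate.
- drum_axis (a point): Middle of the drum, 172 mm above the bench; axes as the feeder's. The white drum turns about y; radius 43 mm, 72 mm long, with three open pockets 120 degrees apart, each 30 mm wide and 27 mm deep, for one cell each. The chute's side cheeks (y = +-39 mm) end at x = -74 mm and reach up to z = -6 mm; its lower end is at x = -72, z = -51 mm.
- magazine_top (a point): Top centre of the upright magazine (clear strips, aluminium sides) over the drum, 190 mm above drum_axis; outside x +-18, y +-41 mm. It holds five cells lying along y, one on the other, the lowest resting on the drum.
- drum (a joint): Drum angle, rad, growing as drum top and crank go over towards the crate. No stops; takes 0.1 to 0.3 N m (3 to 7 N at the handle), stays where left. Starts at -0.6 to 0.6, pockets empty. At 0 the crank arm points up, pockets 60, 180, 300 degrees from the top. A pocket takes a cell at the top; turned at 1 to 2 rad/s, cells roll into the crate at readings near 3.1, 5.2, 7.3, 9.4.
- crank_grip (a point): Gripping point on the axis of the crank handle: a black sleeve 20 mm thick, 72 mm long, along the feeder's y, spinning freely on an arm of 42 mm. It circles upright about the axle, 104 mm to -y from drum_axis; 26 mm of sleeve outside it, 46 mm inside it, then the arm (7 mm thick, 50 to 57 mm from drum_axis). This point's axes turn with the sleeve: ignore them.
- crate_rim (a point): Centre of the rim of the steel catch crate, fixed at the feeder's front and leaning 30 degrees: z is square to the rim plane, leaning 30 degrees from upright to the front; x up the slope to the drum; y level, away from the crank side. Outside 96 (x) x 86 (y) x 55 mm deep, walls 5 mm. A flange, flush with the rim, goes on 36 mm beyond the front (lower) edge.
- crate_floor (a point): Centre of the crate's inner floor, 50 mm below crate_rim, same tilted axes. Inside 86 x 76 mm. On the flange stand two loops of 6 mm wire, the staples: at y = +-22 mm, legs at x = -57 and -75 mm, tops 74 mm above this point.
- lid: Flat steel lid, 130 (x) x 86 (y) x 5 mm, 0.2 to 0.4 kg. Origin on its underside below the handle; reaches 65 mm to +-x; z out of its top. At the start it lies on the crate's rim and flange, leaning 30 degrees like them, staples standing through two slots in its lower edge (2 mm play): it must come off square to its own plane for 25 mm.
- lid_handle (a point): Middle of the lid's handle, a flat-sided black bar along y, 12 mm thick (x), 16 mm high (z), 84 mm long, on two legs 66 mm apart inside; 40 mm above the lid's underside; axes as the lid's.
- pin: Retaining pin, 139 mm long, 40 to 85 g. Origin where shank and grip meet; axis along y: steel shank 8 mm thick to y = +84 mm, square black grip 16 x 16 mm to y = -55 mm. At the start it lies level across the lid's front through both staples, grip standing out past the crate's side on the crank side; it slides out along -y, clear of both staples after 65 mm, without force.
- pin_grip (a point): Middle of the pin's grip (16 x 16 x 55 mm, long in y), axes as the pin's; at the start its flats are square to the lid, so z leans 30 degrees.
- mat_centre (a point): Centre of the top of the speckled grey bench mat, 340 x 340 mm, 3 mm thick, edges along x and y; its surface is 3 mm above the bench. The phone, heat sink, screwdriver and memory module lie on it.
- cell1: Cylindrical battery cell, 26 mm thick, 70 mm long, 90 g, black with a steel end. Origin at its centre, axis along y. Number 1 of five from the bottom of the magazine, so the first to come out.
- cell2: Cylindrical battery cell, 26 mm thick, 70 mm long, 90 g, black with a steel end. Origin at its centre, axis along y. Number 2 of five from the bottom of the magazine, so the second to come out.
- cell3: Cylindrical battery cell, 26 mm thick, 70 mm long, 90 g, black with a steel end. Origin at its centre, axis along y. Number 3 of five from the bottom of the magazine, so the third to come out.
- cell4: Cylindrical battery cell, 26 mm thick, 70 mm long, 90 g, black with a steel end. Origin at its centre, axis along y. Number 4 of five from the bottom of the magazine, so the fourth to come out.
- cell5: Cylindrical battery cell, 26 mm thick, 70 mm long, 90 g, black with a steel end. Origin at its centre, axis along y. Number 5 of five from the bottom of the magazine, so the fifth to come out.
- phone: Bystander: smartphone with its back off, lying on the mat, 150 (x) x 74 (y) x 9 mm; origin at the centre of its underside.
- heatsink: Bystander: finned aluminium heat sink on the mat, 80 (x) x 60 (y) x 32 mm; origin at the centre of its underside.
- driver: Bystander: screwdriver lying on the mat, 160 mm long along x (handle 18 mm thick from x = -85 mm to 0, blade to x = +75 mm); origin on the underside, at the joint of handle and blade.
- ram: Bystander: memory module lying flat on the mat, 68 (x) x 30 (y) x 5 mm; origin at the centre of its underside.
- spray: Bystander: spray can, 52 mm thick, 150 mm tall, standing close to the feeder on the side away from the crank; origin at the centre of its underside.
- tin: Bystander: flat tin, 60 mm across, 32 mm tall, standing on the bench under the crank; origin at the centre of its underside.
- cup: Bystander: plastic cup, 76 mm across, 95 mm tall, near the robot on the right; origin at the centre of its underside.
Mind the look-alikes: they are no part of the job. What is shaped like the pin but pink is not meant. There is more than one size of the lid; the job needs the larger.

How it is judged:
On the way, in this order (a step that is already met when the one before it is completed fails the run):
1. the pin is out of the staples and lies on the mat, the lid still on the crate (height (world z) of pin below 0.022 m and x of pin in the frame of mat_centre between -0.17 and 0.17 m and y of pin in the frame of mat_centre between -0.17 and 0.17 m and linear speed of pin below 0.03 m/s and z of lid in the frame of crate_rim below 0.012 m and distance between lid and crate_rim below 0.035 m), for 0.1 s.
2. the lid lies flat on the mat, all cells still in the feeder (height (world z) of lid below 0.012 m and x of lid in the frame of mat_centre between -0.17 and 0.17 m and y of lid in the frame of mat_centre between -0.17 and 0.17 m and angle between lid's own z axis and vertical below 0.12 rad and linear speed of each of lid, pin below 0.03 m/s and height (world z) of pin below 0.022 m and x of pin in the frame of mat_centre between -0.17 and 0.17 m and y of pin in the frame of mat_centre between -0.17 and 0.17 m and horizontal distance between cell1 and drum_axis below 0.047 m and height (world z) of cell1 above 0.129 m), for 0.1 s.
3. the first cell is in the crate, the second still in the feeder (x of cell1 in the frame of crate_floor between -0.045 and 0.045 m and y of cell1 in the frame of crate_floor between -0.015 and 0.015 m and z of cell1 in the frame of crate_floor between 0.005 and 0.055 m and horizontal distance between cell2 and drum_axis below 0.047 m and height (world z) of cell2 above 0.129 m), for 0.2 s.
4. the second cell is in the crate, the third still in the feeder (x of cell2 in the frame of crate_floor between -0.045 and 0.045 m and y of cell2 in the frame of crate_floor between -0.015 and 0.015 m and z of cell2 in the frame of crate_floor between 0.005 and 0.055 m and horizontal distance between cell3 and drum_axis below 0.047 m and height (world z) of cell3 above 0.129 m), for 0.2 s.
5. the third cell is in the crate, the fourth still in the feeder (x of cell3 in the frame of crate_floor between -0.045 and 0.045 m and y of cell3 in the frame of crate_floor between -0.015 and 0.015 m and z of cell3 in the frame of crate_floor between 0.005 and 0.055 m and horizontal distance between cell4 and drum_axis below 0.047 m and height (world z) of cell4 above 0.129 m), for 0.2 s.
At the end, for the whole second after the job is handed in: Exactly three cells (the lowest three) lie still inside the crate, the fourth and fifth are still in the drum or magazine and the drum stands still; the lid lies flat (within 7 degrees, handle up) and the pin lies flat, both at rest with their origins over the mat (all of step 5 and x of cell1 in the frame of crate_floor between -0.045 and 0.045 m and y of cell1 in the frame of crate_floor between -0.015 and 0.015 m and z of cell1 in the frame of crate_floor between 0.005 and 0.055 m and x of cell2 in the frame of crate_floor between -0.045 and 0.045 m and y of cell2 in the frame of crate_floor between -0.015 and 0.015 m and z of cell2 in the frame of crate_floor between 0.005 and 0.055 m and linear speed of each of cell1, cell2, cell3 below 0.05 m/s and horizontal distance between cell5 and drum_axis below 0.047 m and height (world z) of cell5 above 0.129 m and height (world z) of lid below 0.012 m and x of lid in the frame of mat_centre between -0.17 and 0.17 m and y of lid in the frame of mat_centre between -0.17 and 0.17 m and angle between lid's own z axis and vertical below 0.12 rad and linear speed of each of lid, pin below 0.03 m/s and height (world z) of pin below 0.022 m and x of pin in the frame of mat_centre between -0.17 and 0.17 m and y of pin in the frame of mat_centre between -0.17 and 0.17 m and velocity of joint drum between -0.1 and 0.1 rad/s); the robot touches nothing.
It fails at once if another thing on the bench (phone, heat sink, screwdriver, memory module, spray can, tin or cup) moved more than 20 mm (distance of any of phone, heatsink, driver, ram, spray, tin, cup from where it was at the start of the episode above 0.02 m).
It fails at once if the lid or the pin dropped (falling faster than 0.8 m/s out of the fingers) ((linear speed of lid above 0.8 m/s and contact force between the fingers and lid below 0.05 N) or (linear speed of pin above 0.8 m/s and contact force between the fingers and pin below 0.05 N)).
It fails at once if the drum spun at more than about one turn a second (6.3 rad/s) (velocity of joint drum above 6.3 rad/s or velocity of joint drum below -6.3 rad/s).
It also fails if it takes over 72 s, if anything falls off the work surface, if the arm or the gripper's body presses on something with over 40 N, if the wrist force passes 120 N, or if a joint passes its speed limit or range.

## Working session

There is one attempt and no reset: what is moved stays moved. The work goes in short steps, Python scripts to look and compute and a tool call to move; the robot and the scene stay as the last step left them, time stands still between calls to the robot, and variables do not carry over. Pictures are saved under pics/ and viewed, at most 10 in all, crops included, and the job is handed in when it is done.

Besides the shell and the picture viewer there is one more tool, called after "Call:" as name([rows], argument=value, ...), one row to a line, values as JSON. jog_arm: Moves the arm, as the interface text tells. Its arguments: {"type":"object","properties":{"steps":{"type":"array","items":{"type":"array","items":{"type":"number"}}},"force":{"type":"number"}},"required":["steps"]}

```bash
ls; mkdir -p pics; cat > h.py <<'E'
import numpy as np, cv2
from station import sensors, cams, arm, regions_of
from scipy.spatial.transform import Rotation as Rn
def world(p,mask):
    v,u=np.nonzero(mask&(p["range_z"]>0)); z=p["range_z"][v,u]
    c=np.stack([(u-p["cx"])/p["fx"]*z,(v-p["cy"])/p["fy"]*z,z],1)
    return (c-p["t"])@np.array(p["R"])
def pose():
    s=sensors.observe(); return np.array(s["tool_pos"]),Rn.from_quat(s["ee_rot"]),s
E
python3 - <<'E'
from h import *
a=cams.snapshot("scene");b=cams.snapshot("top")
cv2.imwrite("pics/s.png",a["frame"][:,:,::-1]);cv2.imwrite("pics/t.png",b["frame"][:,:,::-1])
for n,p in(("scene",a),("top",b)):
  print(n,p["fx"],"cam at",-np.array(p["R"]).T@p["t"])
  for l in ["feeder","drum","crank_grip","lid","lid_handle","pin","pin_grip","phone","heatsink","driver","ram","spray","tin","cup","magazine_top","crate_rim","cell1"]:
    try: r=regions_of(p,l)
    except Exception as e: print(l,e);continue
    for d in r[:3]:
      if d["conf"]<.3: continue
      w=world(p,d["region"]);
      print(l,round(d["conf"],2),np.round(d["location"]),d["region"].sum(),np.round(np.median(w,0),3) if len(w) else None,np.round(np.percentile(w,[2,98],axis=0),3).tolist() if len(w) else None)
print(arm.grip_depth,sensors.observe())
E
```

```text
pics
scene 509.15006761690694 cam at [ 1.22935507 -1.09955561  1.11919666]
feeder 0.87 [304. 262.] 4434 [ 0.67  -0.227  0.161] [[0.555, -0.269, 0.006], [0.701, -0.083, 0.357]]
drum 0.62 [288. 245.] 422 [ 0.62  -0.226  0.209] [[0.52, -0.256, 0.158], [0.653, -0.206, 0.224]]
crank_grip 0.74 [271. 229.] 131 [ 0.552 -0.214  0.221] [[0.517, -0.222, 0.21], [0.583, -0.203, 0.225]]
lid 0.87 [370. 300.] 573 [ 0.824 -0.111  0.004] [[0.773, -0.149, -0.002], [0.868, -0.068, 0.038]]
lid 0.67 [334. 250.] 336 [ 0.68  -0.065  0.103] [[0.623, -0.131, 0.054], [0.704, -0.03, 0.126]]
lid_handle 0.71 [369. 297.] 555 [ 0.824 -0.112  0.004] [[0.775, -0.147, -0.002], [0.867, -0.07, 0.038]]
lid_handle 0.63 [334. 248.] 294 [ 0.678 -0.066  0.1  ] [[0.629, -0.124, 0.057], [0.702, -0.03, 0.125]]
lid_handle 0.44 [297. 235.] 70 [ 0.638 -0.223  0.235] [[0.621, -0.229, 0.224], [0.655, -0.215, 0.243]]
pin 0.4 [324. 240.] 7 [ 0.619 -0.029  0.068] [[0.587, -0.031, 0.065], [0.623, -0.02, 0.07]]
phone 0.84 [348. 177.] 407 [0.467 0.4   0.011] [[0.396, 0.36, 0.004], [0.537, 0.443, 0.017]]
heatsink 0.65 [380. 187.] 383 [0.61
[... 3965 characters left out ...]
187 {'time': 1.8, 'q': array([-1.23204814e+00,  1.25776511e-01, -3.96070822e-02,  1.40538615e+00,
        2.72544990e-05,  1.57077676e+00]), 'joint_velocities': array([-0.00051847, -0.00141428, -0.00077565,  0.00089924,  0.00018671,
        0.00233375]), 'effort': array([ 7.93662712e-04, -4.35696709e+01,  3.53085816e+01,  1.27755909e-03,
        6.19216166e-05,  8.78699886e-07]), 'tool_pos': array([ 0.17446362, -0.49514815,  0.23130361]), 'ee_rot': array([9.85688816e-01, 1.68575078e-01, 1.56727889e-05, 1.08052948e-05]), 'force': array([ 0.08845358, -0.65893027, -1.07040826]), 'wrist_torque': array([-0.03138944, -0.02517246, -0.01690192]), 'grasp_force': 0.0, 'finger_gap': 0.9945141191183302}
```

View pictures.

```bash
python3 - <<'E'
import cv2,numpy as np
s=cv2.imread("pics/s.png");t=cv2.imread("pics/t.png")
a=cv2.resize(s[130:330,230:410],None,fx=3,fy=3,interpolation=cv2.INTER_CUBIC)
b=cv2.resize(t[100:280,160:410],None,fx=3.2,fy=3.2,interpolation=cv2.INTER_CUBIC)
cv2.imwrite("pics/sc.png",a);cv2.imwrite("pics/tc.png",b)
E
```

```text
(no output)
```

View pics/sc.png

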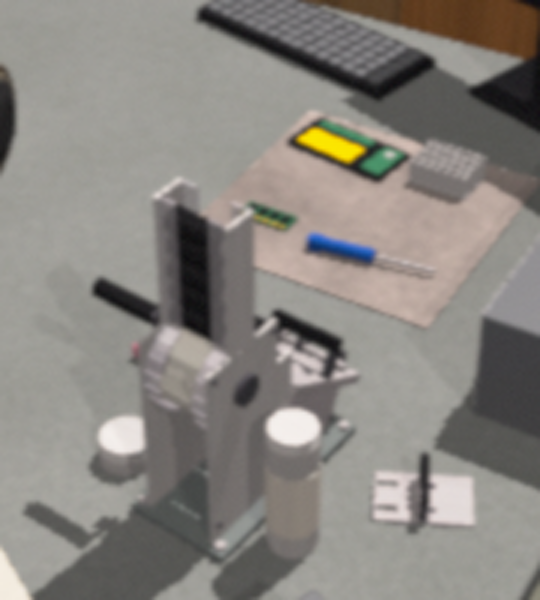

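View pics/tc.png

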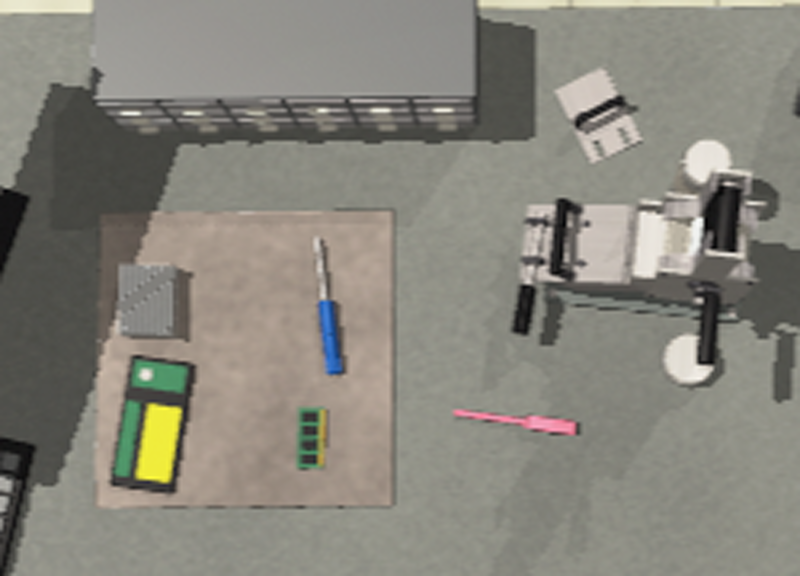

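```bash
cat >> h.py <<'E'
def tool(z,y):
    z=np.array(z,float);z/=np.linalg.norm(z);y=np.array(y,float);y-=z*(y@z);y/=np.linalg.norm(y)
    return Rn.from_matrix(np.stack([np.cross(y,z),y,z],1))
def rel(p,R,p2,R2):
    d=R.inv().apply(np.array(p2)-p)/.6; w=(R.inv()*R2).as_rotvec()/(np.pi/4)
    return np.round(np.r_[d,w],3)
def plan(tg):  # list of (pos,R), split into calls with <=45deg
    p,R,_=pose()
    for p2,R2 in tg:
        r=rel(p,R,p2,R2); print(r.tolist(),"rows",round(max(np.linalg.norm(r[:3])*600/41.7,np.linalg.norm(r[3:])*45/7.16),1)); p,R=np.array(p2),R2
E
python3 - <<'E'
from h import *
p,R,s=pose()
Rz=lambda a:Rn.from_euler('z',a)*R
tot=np.pi/2-np.arctan2(*R.as_matrix()[[1,0],1]); print(tot)
# desired tool y az +pi/2
P=np.array([.47,-.08,.36])
plan([(p+(P-p)*f,Rz(tot*g)) for f,g in ((.45,.25),(1,.5),(1,.75),(1,1))])
# rough feeder fit
b=cams.snapshot("top");a=cams.snapshot("scene")
for n,q in(("t",b),("s",a)):
  for l in("crank_grip","lid_handle"):
    for d in regions_of(q,l)[:2]:
      w=world(q,d["region"]);print(n,l,len(w),w.mean(0).round(4),cv2.fitLine(w.astype(np.float32),cv2.DIST_HUBER,0,.01,.01).ravel().round(3))
  w=world(q,np.ones((400,640),bool)); 
  m=w[(abs(w[:,0]-.64)<.08)&(abs(w[:,1]+.22)<.08)&(w[:,2]>.352)&(w[:,2]<.372)];print(n,"mag",len(m),cv2.minAreaRect(m[:,:2].astype(np.float32)))
E
```

```text
2.80282489442386
[0.313, -0.22, -0.097, 0.0, 0.0, -0.892] rows 5.7
[0.465, 0.041, -0.118, 0.0, 0.0, -0.892] rows 6.9
[0.0, 0.0, 0.0, 0.0, 0.0, -0.892] rows 5.6
[0.0, 0.0, 0.0, 0.0, 0.0, -0.892] rows 5.6
t crank_grip 122 [ 0.55   -0.2111  0.2165] [ 0.996 -0.083  0.035  0.553 -0.21   0.223]
t lid_handle 422 [ 0.8213 -0.1086  0.0075] [ 0.908  0.418 -0.017  0.821 -0.109  0.008]
t lid_handle 791 [ 0.658  -0.0846  0.0937] [ 0.177  0.833 -0.525  0.658 -0.085  0.094]
t mag 80 ((0.6413947939872742, -0.21452678740024567), (0.03501443192362785, 0.0821557268500328), 83.25867462158203)
s crank_grip 135 [ 0.5473 -0.2118  0.2173] [ 0.984 -0.18   0.007  0.549 -0.214  0.22 ]
s lid_handle 326 [ 0.6744 -0.0706  0.0989] [ 0.804 -0.589 -0.081  0.679 -0.071  0.103]
s mag 162 ((0.6428855061531067, -0.21371068060398102), (0.0389372743666172, 0.08747900277376175), 83.18413543701172)
```

Call:
jog_arm([
  [0.313, -0.22, -0.097, 0, 0, -0.892, 1],
  [0.313, -0.22, -0.097, 0, 0, -0.892, 1],
  [0.313, -0.22, -0.097, 0, 0, -0.892, 1],
  [0.313, -0.22, -0.097, 0, 0, -0.892, 1],
  [0.313, -0.22, -0.097, 0, 0, -0.892, 1],
  [0.313, -0.22, -0.097, 0, 0, -0.892, 1],
])

```text
time: 2.6
tool_pos: [0.3089, -0.3059, 0.2907]
ee_rot: [0.866, 0.5, 0.001, 0.001]
force: [1.1, 0.6, 0.3]
finger_gap: 0.996
grasp_force: 0.0
```

Call:
jog_arm([
  [0.465, 0.041, -0.118, 0, 0, -0.892, 1],
  [0.465, 0.041, -0.118, 0, 0, -0.892, 1],
  [0.465, 0.041, -0.118, 0, 0, -0.892, 1],
  [0.465, 0.041, -0.118, 0, 0, -0.892, 1],
  [0.465, 0.041, -0.118, 0, 0, -0.892, 1],
  [0.465, 0.041, -0.118, 0, 0, -0.892, 1],
  [0.465, 0.041, -0.118, 0, 0, -0.892, 1],
])

```text
time: 3.18
tool_pos: [0.4712, -0.078, 0.3611]
ee_rot: [0.643, 0.766, 0.0, 0.0]
force: [0.5, -0.7, 0.3]
finger_gap: 0.998
grasp_force: 0.0
```

Call:
jog_arm([
  [0, 0, 0, 0, 0, -0.892, 1],
  [0, 0, 0, 0, 0, -0.892, 1],
  [0, 0, 0, 0, 0, -0.892, 1],
  [0, 0, 0, 0, 0, -0.892, 1],
  [0, 0, 0, 0, 0, -0.892, 1],
  [0, 0, 0, 0, 0, -0.892, 1],
])

```text
time: 3.68
tool_pos: [0.4704, -0.08, 0.3603]
ee_rot: [0.341, 0.94, 0.0, 0.0]
force: [-0.6, 0.6, 0.7]
finger_gap: 1.001
grasp_force: 0.0
```

Call:
jog_arm([
  [0, 0, 0, 0, 0, -0.892, 1],
  [0, 0, 0, 0, 0, -0.892, 1],
  [0, 0, 0, 0, 0, -0.892, 1],
  [0, 0, 0, 0, 0, -0.892, 1],
  [0, 0, 0, 0, 0, -0.892, 1],
  [0, 0, 0, 0, 0, -0.892, 1],
  [0, 0, 0, 0, 0, -0.892, 1],
])

```text
time: 4.27
tool_pos: [0.4703, -0.0802, 0.3603]
ee_rot: [-0.001, 1.0, -0.0, 0.0]
force: [0.6, 0.0, 0.1]
finger_gap: 1.0
grasp_force: 0.0
```

```bash
cat >> h.py <<'E'
def wworld(p,mask):
    v,u=np.nonzero(mask&(p["range_z"]>0)); z=p["range_z"][v,u]
    a,b=u-p["cx"],v-p["cy"]; r=np.hypot(a,b)+1e-9; t=np.tan(r/p["fx"])/r
    c=np.stack([a*t*z,b*t*z,z],1); return (c-p["t"])@np.array(p["R"]),u,v
E
python3 - <<'E'
from h import *
p=cams.snapshot("wrist");cv2.imwrite("pics/w1.png",p["frame"][:,:,::-1])
C=-np.array(p["R"]).T@p["t"];print(p["fx"],C,np.array(p["R"])[2],pose()[2]["q"].round(2))
for l in["pin","pin_grip","lid","lid_handle","crank_grip","crate_rim"]:
  for d in regions_of(p,l)[:2]:
    if d["conf"]<.3: continue
    w,u,v=wworld(p,d["region"])
    if len(w)<5: continue
    print(l,round(d["conf"],2),np.round(d["location"]),len(w),np.median(w,0).round(4),np.percentile(w,[2,98],axis=0).round(3).tolist(),cv2.fitLine(w.astype(np.float32),cv2.DIST_HUBER,0,.01,.01).ravel().round(3)[:3])
E
```

```text
309.70691628693146 [ 0.38529836 -0.0798116   0.50378027] [ 3.27113721e-01  4.52551096e-04 -9.44984872e-01] [-0.17  0.07  0.18  1.68 -0.   -0.17]
pin 0.56 [352. 236.] 678 [ 0.5968 -0.0245  0.0681] [[0.558, -0.041, 0.0], [0.678, -0.004, 0.073]] [ 0.988 -0.153  0.032]
pin_grip 0.97 [351. 148.] 657 [ 0.4634 -0.0326  0.0154] [[0.448, -0.076, -0.0], [0.475, 0.051, 0.02]] [ 0.139  0.985 -0.098]
pin_grip 0.57 [356. 240.] 602 [ 0.5944 -0.0246  0.0687] [[0.558, -0.041, 0.057], [0.679, -0.009, 0.073]] [ 0.984 -0.175  0.023]
lid 0.79 [317. 277.] 3176 [ 0.648  -0.0844  0.1019] [[0.61, -0.135, 0.054], [0.695, -0.024, 0.125]] [-0.286  0.846 -0.451]
lid 0.73 [304. 320.] 960 [ 0.8138 -0.1073  0.0051] [[0.778, -0.147, 0.003], [0.864, -0.067, 0.038]] [ 0.838  0.546 -0.015]
lid_handle 0.8 [303. 320.] 1107 [ 0.8116 -0.1075  0.005 ] [[0.773, -0.147, 0.001], [0.866, -0.067, 0.038]] [0.85  0.526 0.014]
crank_grip 0.86 [204. 246.] 922 [ 0.5357 -0.2036  0.2221] [[0.51, -0.318, 0.001], [0.624, -0.195, 0.225]] [-0.401  0.418  0.815]
crank_grip 0.71 [246. 261.] 11257 [ 0.6041 -0.1769  0.13  ] [[0.518, -0.254, 0.009], [0.684, -0.05, 0.358]] [-0.011 -0.194  0.981]
crate_rim 0.9 [295. 248.] 1455 [ 0.6113 -0.1118  0.0768] [[0.605, -0.155, 0.031], [0.683, -0.024, 0.116]] [ 0.165  0.935 -0.314]
crate_rim 0.74 [472. 206.] 561 [0.5658 0.2    0.0188] [[0.519, 0.189, 0.005], [0.665, 0.219, 0.023]] [ 0.985  0.166 -0.054]
```

View pics/w1.png

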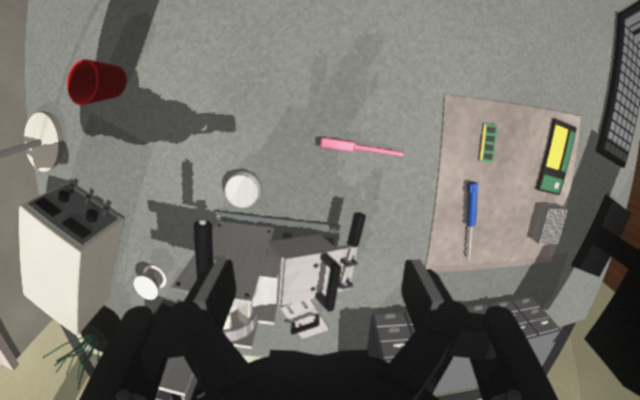

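```bash
cat >> h.py <<'E'
yaw=np.radians(-6.8); O=np.array([.642,-.2142,0])
fy=np.array([np.cos(yaw),np.sin(yaw),0]); fx=np.array([fy[1],-fy[0],0]); up=np.array([0,0,1.])
cz=-fx*.5+up*3**.5/2; cx=fx*3**.5/2+up*.5; C=np.stack([cx,fy,cz])  # crate axes rows
E
python3 - <<'E'
from h import *
p=cams.snapshot("wrist");a=cams.snapshot("scene");b=cams.snapshot("top");A=np.ones((400,640),bool)
W,u,v=wworld(p,A); col=p["frame"][v,u].max(1)
def st(n,w): print(n,len(w),"feeder-med",((w-O)@np.stack([fx,fy,up]).T).mean(0).round(4) if len(w) else 0,np.percentile(w@C.T,[2,50,98],axis=0).round(4).tolist() if len(w) else 0)
for n,q in(("w",None),("s",a),("t",b)):
  if q is None: w,c=W,col
  else: w=world(q,A);vv,uu=np.nonzero(q["range_z"]>0);c=q["frame"][vv,uu].max(1)
  k=(w-np.array([.65,-.085,.1]))@C.T
  near=(abs(k)<[.1,.11,.06]).all(1)
  # plane
  m=near&(c>110)&(abs(k[:,1])<.06)&(abs(k[:,0])<.07)
  pl=(w@C.T)[m]; med=np.median(pl[:,2]); t=pl[abs(pl[:,2]-med)<.008]
  X=np.c_[t[:,:2]-t[:,:2].mean(0),np.ones(len(t))]; print(n,"plane z",med.round(4),len(t),np.linalg.lstsq(X,t[:,2],rcond=None)[0].round(4),"x,y rng",np.percentile(t,[1,99],axis=0).round(4)[:,:2].tolist())
  K=w@C.T
  st(n+" handle",w[near&(c<70)&(K[:,2]>med+.025)&(K[:,2]<med+.06)])
  st(n+" pingrip",w[near&(c<70)&(K[:,2]<med+.022)&(k[:,1]<-.045)])
  st(n+" crank",w[(c<70)&(abs(w-[.545,-.21,.215])<[.06,.04,.025]).all(1)])
  mm=w[(abs(w[:,0]-.64)<.08)&(abs(w[:,1]+.22)<.08)&(w[:,2]>.350)&(w[:,2]<.372)];print(n,"mag",len(mm),cv2.minAreaRect(mm[:,:2].astype(np.float32)) if len(mm) else 0)
E
```

```text
w plane z 0.0754 2519 [-0.0308  0.0084  0.0752] x,y rng [[-0.006, 0.617], [0.1248, 0.7018]]
w handle 456 feeder-med [-0.1553 -0.008   0.1215] [[0.0378, 0.6188, 0.1028], [0.0458, 0.6531, 0.1165], [0.0479, 0.6972, 0.1194]]
w pingrip 363 feeder-med [-0.1845 -0.0819  0.0684] [[-0.0168, 0.5561, 0.0755], [-0.006, 0.5808, 0.0844], [-0.0011, 0.607, 0.088]]
w crank 841 feeder-med [ 0.0027 -0.106   0.2212] [[0.2206, 0.5309, 0.1132], [0.2318, 0.5558, 0.123], [0.2396, 0.5886, 0.1257]]
w mag 487 ((0.6100646257400513, -0.2065027952194214), (0.03251739963889122, 0.024861980229616165), 81.33262634277344)
s plane z 0.0748 217 [-0.0035 -0.0384  0.0754] x,y rng [[-0.0115, 0.6152], [0.124, 0.708]]
s handle 105 feeder-med [-0.1519  0.0055  0.1182] [[0.0397, 0.6304, 0.1018], [0.0458, 0.6693, 0.1098], [0.0513, 0.7035, 0.1165]]
s pingrip 1 feeder-med [-0.1802 -0.0801  0.0698] [[-0.0028, 0.5827, 0.0822], [-0.0028, 0.5827, 0.0822], [-0.0028, 0.5827, 0.0822]]
s crank 121 feeder-med [ 0.0113 -0.0886  0.2187] [[0.2329, 0.5386, 0.1073], [0.2375, 0.5748, 0.1154], [0.2417, 0.6114, 0.1233]]
s mag 193 ((0.6424112319946289, -0.21345224976539612), (0.04063290357589722, 0.08566255867481232), 81.96131896972656)
t plane z 0.0729 576 [-0.0177  0.002   0.073 ] x,y rng [[-0.0113, 0.6198], [0.1246, 0.7051]]
t handle 80 feeder-med [-0.1549  0.0025  0.1229] [[0.0371, 0.6277, 0.1062], [0.0464, 0.6662, 0.116], [0.0529, 0.7012, 0.123]]
t pingrip 64 feeder-med [-0.1848 -0.0783  0.0679] [[-0.0185, 0.5603, 0.0736], [-0.0069, 0.5855, 0.0831], [0.0031, 0.6075, 0.0899]]
t crank 116 feeder-med [ 0.0065 -0.0872  0.2203] [[0.2135, 0.5347, 0.1003], [0.2358, 0.5776, 0.1203], [0.2414, 0.613, 0.1277]]
t mag 89 ((0.6415256261825562, -0.21490304172039032), (0.034646421670913696, 0.08275534957647324), 83.03919219970703)
```

```bash
cat >> h.py <<'E'
W=lambda x,y,z: np.array([x,y,z])@C
RL=tool(-cz,-cx)
E
python3 - <<'E'
from h import *
T=W(-.0085,.579,.080-.010); print(T)
plan([(T+cz*.08,RL),(T,RL)])
E
```

```text
[ 0.57994277 -0.02649267  0.05637178]
[-0.19, 0.156, 0.391, 0.666, 0.039, 0.147] rows 6.6
[0.0, -0.0, 0.133, 0.0, 0.0, 0.0] rows 1.9
```

Call:
jog_arm([
  [-0.19, 0.156, 0.391, 0.666, 0.039, 0.147, 0.2],
  [-0.19, 0.156, 0.391, 0.666, 0.039, 0.147, 0.2],
  [-0.19, 0.156, 0.391, 0.666, 0.039, 0.147, 0.2],
  [-0.19, 0.156, 0.391, 0.666, 0.039, 0.147, 0.2],
  [-0.19, 0.156, 0.391, 0.666, 0.039, 0.147, 0.2],
  [-0.19, 0.156, 0.391, 0.666, 0.039, 0.147, 0.2],
  [-0.19, 0.156, 0.391, 0.666, 0.039, 0.147, 0.2],
  [-0.19, 0.156, 0.391, 0.666, 0.039, 0.147, 0.2],
])

```text
time: 5.43
tool_pos: [0.5836, 0.0151, 0.1189]
ee_rot: [0.055, 0.964, -0.259, -0.019]
force: [-0.3, -0.3, -0.4]
finger_gap: 0.597
grasp_force: 0.0
```

```bash
python3 - <<'E'
from h import *
p=cams.snapshot("wrist");cv2.imwrite("pics/w2.png",p["frame"][100:400,120:520,::-1].repeat(2,0).repeat(2,1)[:600])
T=W(-.0085,.579,.070)
plan([(T,RL)])
w,u,v=wworld(p,np.ones((400,640),bool)); c=p["frame"][v,u].max(1); K=w@C.T
for n,m in (("grip",(c<70)&(abs(K-[-.0085,.582,.08])<[.016,.045,.014]).all(1)),("handle",(c<70)&(abs(K-[.045,.66,.11])<[.02,.06,.012]).all(1)),("lidtop",(c>110)&(abs(K-[.03,.66,.0745])<[.04,.04,.012]).all(1))):
  print(n,m.sum(),np.percentile(K[m],[2,50,98],axis=0).round(4).tolist() if m.sum() else 0)
E
```

```text
[-0.003, -0.003, 0.129, -0.003, -0.005, 0.005] rows 1.9
grip 1778 [[-0.0211, 0.5566, 0.0763], [-0.0116, 0.5803, 0.0856], [-0.0018, 0.6087, 0.0883]]
handle 0 0
lidtop 3119 [[-0.0086, 0.6213, 0.0716], [0.0153, 0.6555, 0.0755], [0.0678, 0.6971, 0.0844]]
```

View pics/w2.png

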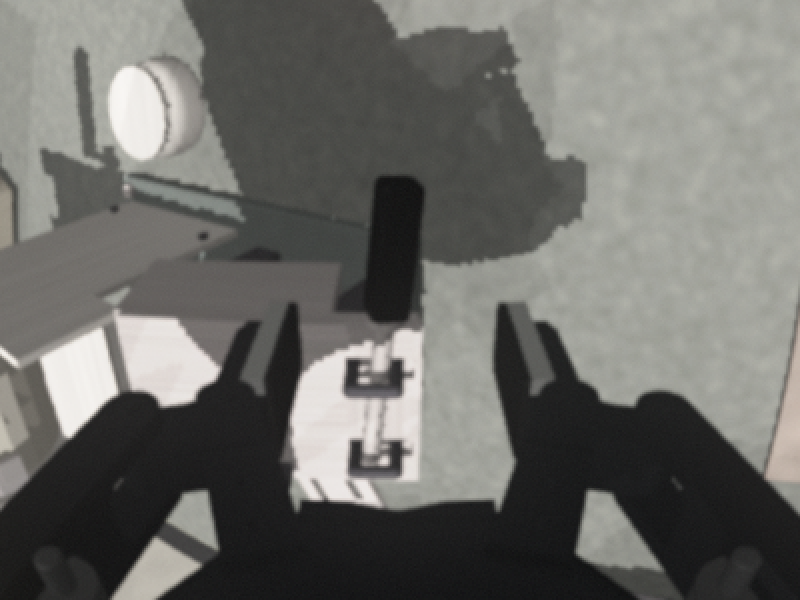

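Call:
jog_arm([
  [-0.003, 0, 0.06, 0, 0, 0.005, 0.2],
  [-0.003, 0, 0.129, 0, 0, 0.005, 0.2],
  [-0.003, 0, 0.129, 0, 0, 0.005, 0.2],
  [-0.003, 0, 0.129, 0, 0, 0.005, -1],
  [-0.003, 0, 0.129, 0, 0, 0.005, -1],
  [-0.003, 0, 0.129, 0, 0, 0.005, -1],
  [-0.003, 0, 0.129, 0, 0, 0.005, -1],
  [-0.003, 0, 0.129, 0, 0, 0.005, -1],
], force=40)

```text
time: 6.15
tool_pos: [0.5832, -0.0251, 0.0613]
ee_rot: [0.06, 0.964, -0.259, -0.012]
force: [0.5, -0.5, 6.1]
finger_gap: 0.172
grasp_force: 41.9
```

Call:
jog_arm([
  [0, 0, 0, 0, 0, 0, -1],
  [0, 0, 0, 0, 0, 0, -1],
  [0, 0, 0, 0, 0, 0, -1],
])

```text
time: 6.4
tool_pos: [0.5832, -0.0251, 0.0611]
ee_rot: [0.059, 0.964, -0.259, -0.012]
force: [-0.5, -0.7, 6.8]
finger_gap: 0.17
grasp_force: 42.0
```

Call:
jog_arm([
  [0.02, 0, -0.007, 0, 0, 0, -1],
  [0.045, 0, -0.007, 0, 0, 0, -1],
  [0.07, 0, -0.007, 0, 0, 0, -1],
  [0.095, 0, -0.007, 0, 0, 0, -1],
  [0.12, 0, -0.007, 0, 0, 0, -1],
  [0.145, 0, -0.007, 0, 0, 0, -1],
  [0.16, 0, -0.007, 0, 0, 0, -1],
  [0.16, 0, -0.007, 0, 0, 0, -1],
])

```text
time: 7.07
tool_pos: [0.4851, -0.011, 0.0624]
ee_rot: [0.058, 0.964, -0.258, -0.015]
force: [-0.3, 0.4, 0.6]
finger_gap: 0.171
grasp_force: 41.1
```

```bash
python3 - <<'E'
from h import *
p=cams.snapshot("wrist");cv2.imwrite("pics/w3.png",p["frame"][100:400,120:520,::-1].repeat(2,0).repeat(2,1))
b=cams.snapshot("top"); w=world(b,np.ones((400,640),bool)); v,u=np.nonzero(b["range_z"]>0)
print(pose()[0],pose()[2]["force"],pose()[2]["finger_gap"])
for l in("phone","heatsink","driver","ram"):
  for d in regions_of(b,l)[:1]:
    k=world(b,d["region"]);r=cv2.minAreaRect(k[:,:2].astype(np.float32));print(l,np.round(cv2.boxPoints(r),3).tolist())
P,R,_=pose()
Rm=tool([0,0,-1],[0,1,0])
print("mat place"); plan([([.48,.12,.20],RL),([.43,.295,.10],Rm),([.43,.295,.007],Rm)])
E
```

```text
[ 0.48714656 -0.01108068  0.06251229] [ 1.42839022  0.73367203 -0.47645145] 0.17540882030302987
phone [[0.38100001215934753, 0.3720000088214874], [0.5370000004768372, 0.3499999940395355], [0.5490000247955322, 0.4339999854564667], [0.3930000066757202, 0.4560000002384186]]
heatsink [[0.5640000104904175, 0.375], [0.6499999761581421, 0.3720000088214874], [0.652999997138977, 0.43299999833106995], [0.5659999847412109, 0.43700000643730164]]
ram [[0.597000002861023, -0.23399999737739563], [0.6729999780654907, -0.25200000405311584], [0.6840000152587891, -0.20600000023841858], [0.6079999804496765, -0.18799999356269836]]
mat place
[0.038, 0.072, -0.307, 0.0, 0.001, -0.006] rows 4.6
[0.117, 0.326, 0.004, -0.666, -0.04, -0.148] rows 5.0
[0.0, 0.0, 0.155, 0.0, 0.0, 0.0] rows 2.2
```

View pics/w3.png

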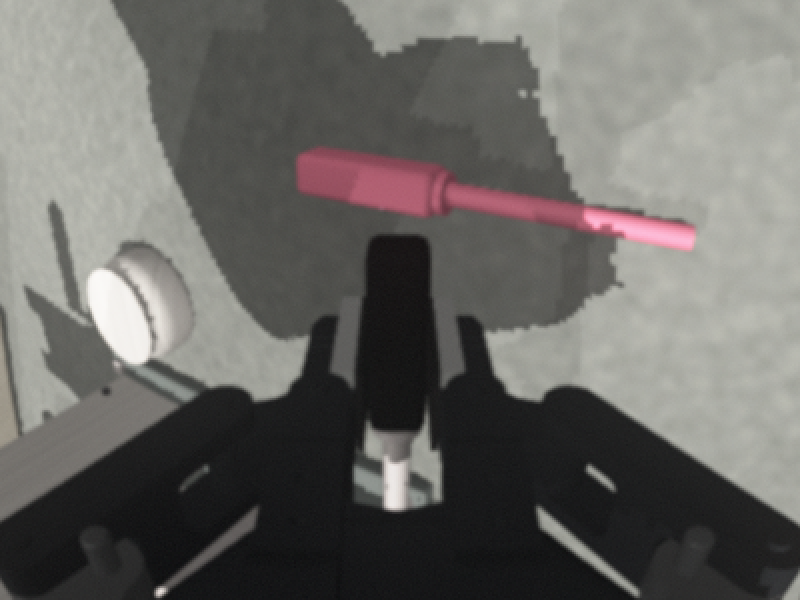

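Call:
jog_arm([
  [0.038, 0.072, -0.307, 0, 0, 0, -1],
  [0.038, 0.072, -0.307, 0, 0, 0, -1],
  [0.038, 0.072, -0.307, 0, 0, 0, -1],
  [0.038, 0.072, -0.307, 0, 0, 0, -1],
  [0.038, 0.072, -0.307, 0, 0, 0, -1],
  [0.038, 0.072, -0.307, 0, 0, 0, -1],
])

```text
time: 7.87
tool_pos: [0.4813, 0.1233, 0.2031]
ee_rot: [0.058, 0.965, -0.257, -0.012]
force: [0.4, -0.3, -1.6]
finger_gap: 0.169
grasp_force: 41.1
```

Call:
jog_arm([
  [0.117, 0.326, 0.004, -0.666, -0.04, -0.148, -1],
  [0.117, 0.326, 0.004, -0.666, -0.04, -0.148, -1],
  [0.117, 0.326, 0.004, -0.666, -0.04, -0.148, -1],
  [0.117, 0.326, 0.004, -0.666, -0.04, -0.148, -1],
  [0.117, 0.326, 0.004, -0.666, -0.04, -0.148, -1],
  [0.117, 0.326, 0.004, -0.666, -0.04, -0.148, -1],
  [0.117, 0.326, 0.004, -0.666, -0.04, -0.148, -1],
])

```text
time: 8.45
tool_pos: [0.4292, 0.2943, 0.098]
ee_rot: [0.001, 1.0, -0.001, 0.0]
force: [-0.2, -0.1, 0.1]
finger_gap: 0.169
grasp_force: 41.1
```

```bash
python3 - <<'E'
from h import *
P,R,s=pose();print(P,R.as_matrix()[:,2],s["q"].round(2),s["force"])
Rm=tool([0,0,-1],[0,1,0])
plan([([.43,.295,.0085],Rm)])
p=cams.snapshot("wrist");w,u,v=wworld(p,np.ones((400,640),bool));c=p["frame"][v,u].max(1)
m=(c<60)&(abs(w-[.41,.295,P[2]+.005])<[.05,.012,.02]).all(1)
print(m.sum(),np.percentile(w[m],[2,50,98],axis=0).round(3).tolist())
E
```

```text
[0.42922617 0.29433132 0.09797823] [ 3.15393801e-04 -2.87667344e-03 -9.99995813e-01] [ 0.6   0.15 -0.3   1.12 -0.    0.6 ] [-0.17501061 -0.13979526  0.13114851]
[-0.001, 0.002, 0.149, -0.004, 0.0, -0.003] rows 2.1
3054 [[0.403, 0.287, 0.099], [0.423, 0.295, 0.108], [0.454, 0.303, 0.12]]
```

Call:
jog_arm([
  [0, 0, 0.06, 0, 0, 0, -1],
  [0, 0, 0.115, 0, 0, 0, -1],
  [0, 0, 0.135, 0, 0, 0, -1],
  [0, 0, 0.148, 0, 0, 0, -1],
  [0, 0, 0.148, 0, 0, 0, -1],
  [0, 0, 0.148, 0, 0, 0, -0.2],
  [0, 0, 0.148, 0, 0, 0, -0.2],
  [0, 0, 0.148, 0, 0, 0, -0.2],
])

```text
time: 9.17
tool_pos: [0.4317, 0.2956, 0.0123]
ee_rot: [0.002, 1.0, 0.0, 0.002]
force: [0.1, -0.5, -0.2]
finger_gap: 0.398
grasp_force: 0.0
```

Call:
jog_arm([
  [0, 0, -0.05, 0, 0, 0, -0.2],
  [0, 0, -0.1, 0, 0, 0, -0.2],
  [0, 0, -0.2, 0, 0, 0, -0.2],
  [0, 0, -0.25, 0, 0, 0, -0.2],
  [0, 0, -0.3, 0, 0, 0, -0.2],
])

```text
time: 9.58
tool_pos: [0.4303, 0.2954, 0.1947]
ee_rot: [0.001, 1.0, 0.001, 0.002]
force: [1.7, 1.0, 0.3]
finger_gap: 0.404
grasp_force: 0.0
```

```bash
python3 - <<'E'
from h import *
P,R,s=pose()
p=cams.snapshot("wrist");b=cams.snapshot("top")
cv2.imwrite("pics/t4.png",cv2.resize(b["frame"][120:270,170:410,::-1],None,fx=3,fy=3))
for q in(p,b):
  for l in ("pin","pin_grip"):
   for d in regions_of(q,l)[:3]:
    w=wworld(q,d["region"])[0] if q is p else world(q,d["region"])
    if len(w)>5: print(l,round(d["conf"],2),d["location"],np.percentile(w,[2,50,98],axis=0).round(3).tolist())
T=W(.0455,.661,.110-.019-.0)
plan([([.50,.12,.25],RL),(T+cz*.09,RL),(T,RL)])
w,u,v=wworld(p,np.ones((400,640),bool))
E
```

```text
pin 0.94 [318.7, 192.1] [[0.407, 0.287, 0.011], [0.447, 0.295, 0.02], [0.539, 0.302, 0.023]]
pin 0.67 [84.6, 205.8] [[0.45, -0.072, 0.005], [0.463, -0.024, 0.012], [0.475, 0.057, 0.02]]
pin_grip 0.95 [83.4, 206.8] [[0.45, -0.071, 0.006], [0.463, -0.025, 0.013], [0.474, 0.055, 0.02]]
pin_grip 0.91 [320.0, 197.1] [[0.407, 0.287, 0.004], [0.449, 0.295, 0.02], [0.54, 0.302, 0.023]]
pin_grip 0.36 [75.2, 337.6] [[0.611, -0.129, 0.054], [0.648, -0.064, 0.093], [0.696, -0.02, 0.124]]
pin 0.57 [237.8, 232.5] [[0.41, 0.283, 0.002], [0.47, 0.291, 0.016], [0.542, 0.298, 0.034]]
pin 0.47 [324.6, 231.1] [[0.452, -0.077, -0.007], [0.466, -0.027, 0.013], [0.478, 0.049, 0.025]]
pin_grip 0.7 [450.0, 268.4] [[0.292, -0.499, -0.004], [0.328, -0.473, 0.038], [0.364, -0.425, 0.1]]
pin_grip 0.62 [331.5, 234.5] [[0.452, -0.077, -0.0], [0.463, -0.043, 0.015], [0.478, 0.046, 0.025]]
[-0.118, -0.291, -0.099, 0.665, 0.041, 0.143] rows 4.7
[-0.298, -0.125, 0.208, 0.0, 0.0, 0.0] rows 5.5
[-0.0, -0.0, 0.15, 0.0, 0.0, 0.0] rows 2.2
```

View pics/t4.png

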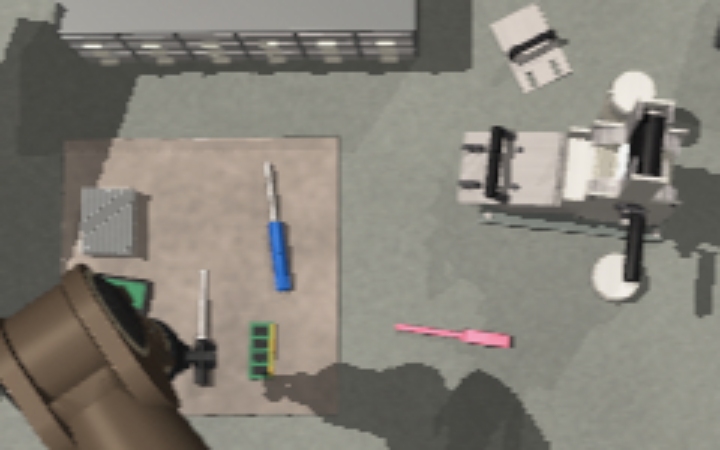

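Call:
jog_arm([
  [-0.118, -0.291, -0.099, 0.665, 0.041, 0.143, -0.2],
  [-0.118, -0.291, -0.099, 0.665, 0.041, 0.143, -0.2],
  [-0.118, -0.291, -0.099, 0.665, 0.041, 0.143, -0.2],
  [-0.118, -0.291, -0.099, 0.665, 0.041, 0.143, -0.2],
  [-0.118, -0.291, -0.099, 0.665, 0.041, 0.143, -0.2],
])

```text
time: 10.3
tool_pos: [0.5006, 0.1196, 0.2481]
ee_rot: [0.056, 0.963, -0.262, -0.018]
force: [-1.4, 0.1, -0.1]
finger_gap: 0.402
grasp_force: 0.0
```

Call:
jog_arm([
  [-0.298, -0.125, 0.208, 0, 0, 0, -0.2],
  [-0.298, -0.125, 0.208, 0, 0, 0, -0.2],
  [-0.298, -0.125, 0.208, 0, 0, 0, -0.2],
  [-0.298, -0.125, 0.208, 0, 0, 0, -0.2],
  [-0.298, -0.125, 0.208, 0, 0, 0, -0.2],
  [-0.298, -0.125, 0.208, 0, 0, 0, -0.2],
  [-0.298, -0.125, 0.208, 0, 0, 0, -0.2],
])

```text
time: 10.88
tool_pos: [0.6634, -0.0308, 0.1751]
ee_rot: [0.059, 0.964, -0.259, -0.018]
force: [-1.4, -0.1, -0.9]
finger_gap: 0.404
grasp_force: 0.0
```

```bash
python3 - <<'E'
from h import *
P,R,s=pose();print(P,P@C.T,s["q"].round(2))
p=cams.snapshot("wrist");w,u,v=wworld(p,np.ones((400,640),bool));c=p["frame"][v,u].max(1);K=w@C.T
m=(c<70)&(abs(K-[.045,.66,.113])<[.025,.055,.012]).all(1)
print(m.sum(),np.percentile(K[m],[2,50,98],axis=0).round(4).tolist())
cv2.imwrite("pics/w5.png",p["frame"][100:400,120:520,::-1].repeat(2,0).repeat(2,1))
b=cams.snapshot("top");K=world(b,np.ones((400,640),bool))@C.T;v,u=np.nonzero(b["range_z"]>0);c=b["frame"][v,u].max(1)
T=W(.0455,.661,.091);plan([(T,RL)])
E
```

```text
[ 0.66344426 -0.03083754  0.17506106] [0.04601862 0.66242855 0.17557424] [ 0.17  0.51  0.27  1.5  -0.5   0.33]
1731 [[0.0358, 0.6191, 0.1137], [0.0412, 0.6545, 0.118], [0.0464, 0.6982, 0.1194]]
[-0.001, -0.001, 0.147, -0.0, -0.005, 0.001] rows 2.1
```

View pics/w5.png

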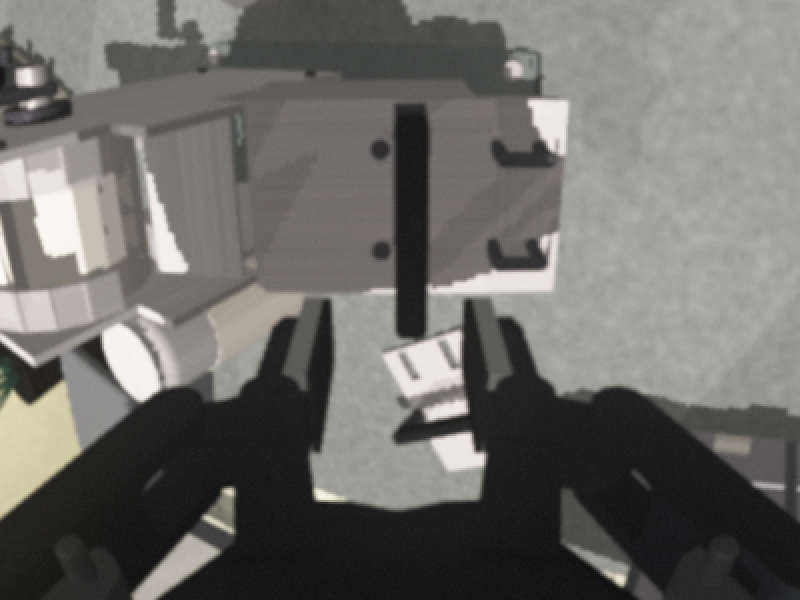

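Call:
jog_arm([
  [0.005, 0.008, 0.06, 0, 0, 0, -0.2],
  [0.005, 0.008, 0.11, 0, 0, 0, -0.2],
  [0.005, 0.008, 0.138, 0, 0, 0, -0.2],
  [0.005, 0.008, 0.138, 0, 0, 0, -0.2],
  [0.005, 0.008, 0.138, 0, 0, 0, -1],
  [0.005, 0.008, 0.138, 0, 0, 0, -1],
  [0.005, 0.008, 0.138, 0, 0, 0, -1],
  [0.005, 0.008, 0.138, 0, 0, 0, -1],
], force=70)

```text
time: 11.65
tool_pos: [0.6561, -0.0631, 0.1079]
ee_rot: [0.057, 0.964, -0.258, -0.014]
force: [-3.1, 0.4, 6.9]
finger_gap: 0.118
grasp_force: 71.0
```

Call:
jog_arm([
  [0, 0, 0, 0, 0, 0, -1],
  [0, 0, 0, 0, 0, 0, -1],
])

```text
time: 11.82
tool_pos: [0.6561, -0.0631, 0.108]
ee_rot: [0.057, 0.964, -0.258, -0.014]
force: [-3.1, 0.3, 6.4]
finger_gap: 0.119
grasp_force: 71.1
```

Call:
jog_arm([
  [0, 0, -0.012, 0, 0, 0, -1],
  [0, 0, -0.025, 0, 0, 0, -1],
  [0, 0, -0.04, 0, 0, 0, -1],
  [0, 0, -0.06, 0, 0, 0, -1],
  [0, 0, -0.08, 0, 0, 0, -1],
  [0, 0, -0.1, 0, 0, 0, -1],
  [0, 0, -0.12, 0, 0, 0, -1],
  [0, 0, -0.12, 0, 0, 0, -1],
])

```text
time: 12.48
tool_pos: [0.661, -0.0255, 0.1705]
ee_rot: [0.057, 0.965, -0.257, -0.013]
force: [-0.0, -0.4, -3.1]
finger_gap: 0.121
grasp_force: 70.0
```

```bash
python3 - <<'E'
from h import *
P,R,s=pose();print(P,s["q"].round(2),s["force"],s["finger_gap"],s["grasp_force"])
p=cams.snapshot("wrist")
w,u,v=wworld(p,np.ones((400,640),bool));L=R.inv().apply(w-P);c=p["frame"][v,u].max(1)
m=(abs(L[:,0])<.06)&(abs(L[:,1])<.08)&(L[:,2]>.005)&(L[:,2]<.03)&(c>90);t=L[m];print(m.sum())
X=np.c_[t[:,:2],np.ones(len(t))];k=np.linalg.lstsq(X,t[:,2],rcond=None)[0];print("lid plane in tool",k.round(4),np.percentile(t,[1,50,99],axis=0).round(4).tolist())
# end: tool y along +-x ; lid turned 90
for yd in ([1,0,0],[-1,0,0]):
  print((R.inv()*tool([0,0,-1],yd)).magnitude()*57)
Rm=tool([0,0,-1],[0,1,0]);h=Rn.from_euler('z',-45,degrees=True)*Rm;e=tool([0,0,-1],[1,0,0])
plan([([.57,.10,.25],RL),([.60,.22,.20],Rm),([.625,.295,.16],h),([.625,.295,.12],e),([.625,.295,.026],e)])
E
```

```text
[ 0.66095406 -0.02546019  0.17050058] [ 0.18  0.5   0.25  1.48 -0.5   0.33] [-2.27963655e-04 -4.03602295e-01 -3.13580151e+00] 0.12061081298981756 70.03757357597351
18087
lid plane in tool [0.0016 0.0023 0.0257] [[-0.0408, -0.064, 0.0243], [0.0098, -0.011, 0.0257], [0.0408, 0.0636, 0.0286]]
87.04719087741404
99.60683903532528
[0.174, 0.099, -0.212, 0.004, 0.004, 0.0] rows 4.2
[-0.026, 0.219, -0.03, -0.666, -0.04, -0.148] rows 4.3
[-0.042, 0.125, 0.067, 0.0, 0.0, 1.0] rows 6.3
[0.0, 0.0, 0.067, 0.0, 0.0, 1.0] rows 6.3
[0.0, 0.0, 0.157, 0.0, 0.0, 0.0] rows 2.3
```

Call:
jog_arm([
  [0.174, 0.099, -0.212, 0, 0, 0, -1],
  [0.174, 0.099, -0.212, 0, 0, 0, -1],
  [0.174, 0.099, -0.212, 0, 0, 0, -1],
  [0.174, 0.099, -0.212, 0, 0, 0, -1],
  [0.174, 0.099, -0.212, 0, 0, 0, -1],
  [0.174, 0.099, -0.212, 0, 0, 0, -1],
])

```text
time: 13.03
tool_pos: [0.5691, 0.1014, 0.2501]
ee_rot: [0.056, 0.965, -0.257, -0.014]
force: [0.4, -1.2, -3.8]
finger_gap: 0.12
grasp_force: 70.0
```

Call:
jog_arm([
  [-0.026, 0.219, -0.03, -0.666, -0.04, -0.148, -1],
  [-0.026, 0.219, -0.03, -0.666, -0.04, -0.148, -1],
  [-0.026, 0.219, -0.03, -0.666, -0.04, -0.148, -1],
  [-0.026, 0.219, -0.03, -0.666, -0.04, -0.148, -1],
  [-0.026, 0.219, -0.03, -0.666, -0.04, -0.148, -1],
  [-0.026, 0.219, -0.03, -0.666, -0.04, -0.148, -1],
])

```text
time: 13.53
tool_pos: [0.5998, 0.2162, 0.1976]
ee_rot: [0.001, 1.0, 0.0, 0.0]
force: [-0.0, -0.6, -3.3]
finger_gap: 0.123
grasp_force: 70.1
```

Call:
jog_arm([
  [-0.042, 0.125, 0.067, 0, 0, 1, -1],
  [-0.042, 0.125, 0.067, 0, 0, 1, -1],
  [-0.042, 0.125, 0.067, 0, 0, 1, -1],
  [-0.042, 0.125, 0.067, 0, 0, 1, -1],
  [-0.042, 0.125, 0.067, 0, 0, 1, -1],
  [-0.042, 0.125, 0.067, 0, 0, 1, -1],
  [-0.042, 0.125, 0.067, 0, 0, 1, -1],
])

```text
time: 14.12
tool_pos: [0.6249, 0.2931, 0.1571]
ee_rot: [0.385, 0.923, -0.001, 0.0]
force: [-0.3, 0.6, -3.0]
finger_gap: 0.119
grasp_force: 70.3
```

Call:
jog_arm([
  [0, 0, 0.067, 0, 0, 1, -1],
  [0, 0, 0.067, 0, 0, 1, -1],
  [0, 0, 0.067, 0, 0, 1, -1],
  [0, 0, 0.067, 0, 0, 1, -1],
  [0, 0, 0.067, 0, 0, 1, -1],
  [0, 0, 0.067, 0, 0, 1, -1],
  [0, 0, 0.067, 0, 0, 1, -1],
  [0, 0, 0.067, 0, 0, 1, -1],
])

```text
time: 14.78
tool_pos: [0.6249, 0.293, 0.1172]
ee_rot: [0.708, 0.707, -0.001, 0.0]
force: [-0.2, 0.3, -3.4]
finger_gap: 0.118
grasp_force: 70.3
```

```bash
python3 - <<'E'
from h import *
P,R,s=pose();print(P,s["q"].round(2),s["force"],s["grasp_force"])
e=tool([0,0,-1],[1,0,0])
plan([([.628,.295,.0345],e)])
p=cams.snapshot("top");cv2.imwrite("pics/t6.png",cv2.resize(p["frame"][120:270,170:410,::-1],None,fx=3,fy=3))
w,u,v=wworld(cams.snapshot("wrist"),np.ones((400,640),bool));L=R.inv().apply(w-P)
m=(abs(L[:,0])<.04)&(abs(L[:,1])<.06)&(L[:,2]>.005)&(L[:,2]<.05);t=L[m]
k=np.linalg.lstsq(np.c_[t[:,:2],np.ones(len(t))],t[:,2],rcond=None)[0];print(k)
E
```

```text
[0.62489275 0.29300674 0.11716826] [ 0.44  0.46  0.16  1.27 -0.    2.01] [-0.21042835  0.32493243 -3.39965049] 70.26281833648682
[0.004, 0.005, 0.138, -0.001, 0.002, -0.001] rows 2.0
[-0.01237005  0.00424528  0.02561895]
```

View pics/t6.png

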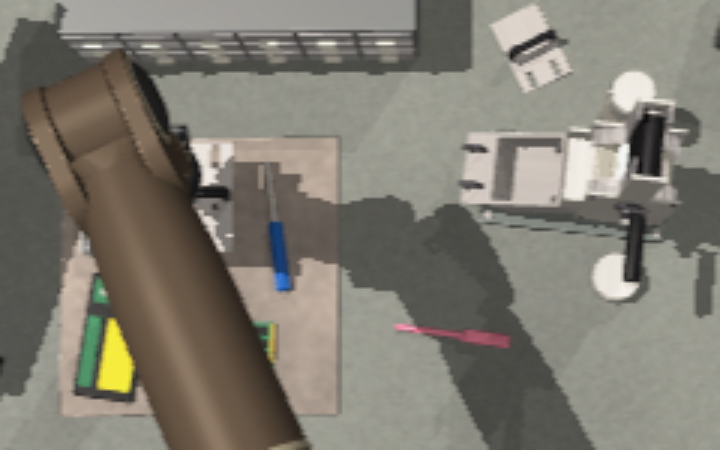

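Call:
jog_arm([
  [0.004, 0.005, 0.06, 0, 0, 0, -1],
  [0.004, 0.005, 0.105, 0, 0, 0, -1],
  [0.004, 0.005, 0.125, 0, 0, 0, -1],
  [0.004, 0.005, 0.136, 0, 0, 0, -1],
  [0.004, 0.005, 0.138, 0, 0, 0, -1],
  [0.004, 0.005, 0.138, 0, 0, 0, -1],
])

```text
time: 15.38
tool_pos: [0.6284, 0.2964, 0.0364]
ee_rot: [0.707, 0.707, 0.001, 0.0]
force: [0.5, 0.9, -2.9]
finger_gap: 0.124
grasp_force: 70.3
```

Call:
jog_arm([
  [0, 0, 0, 0, 0, 0, -0.2],
  [0, 0, 0, 0, 0, 0, -0.2],
  [0, 0, 0, 0, 0, 0, -0.2],
  [0, 0, 0, 0, 0, 0, -0.2],
  [0, 0, -0.05, 0, 0, 0, -0.2],
  [0, 0, -0.1, 0, 0, 0, -0.2],
  [0, 0, -0.17, 0, 0, 0, -0.2],
  [0, 0, -0.25, 0, 0, 0, -0.2],
])

```text
time: 16.05
tool_pos: [0.6272, 0.2959, 0.1803]
ee_rot: [0.707, 0.707, -0.0, -0.0]
force: [2.1, 0.2, 0.7]
finger_gap: 0.404
grasp_force: 0.0
```

```bash
python3 - <<'E'
from h import *
P,R,s=pose();print(P,s["time"])
p=cams.snapshot("wrist");w,u,v=wworld(p,np.ones((400,640),bool));c=p["frame"][v,u].max(1)
m=(abs(w-[.628,.295,.008])<[.055,.035,.01]).all(1)&(c>110);t=w[m]
k=np.linalg.lstsq(np.c_[t[:,:2]-t[:,:2].mean(0),np.ones(len(t))],t[:,2],rcond=None)[0];print("lid",m.sum(),k.round(4))
for l in("heatsink","driver","phone","ram","pin"):
  for d in regions_of(p,l)[:2]:
    x=wworld(p,d["region"])[0]
    if len(x)>9 and d["conf"]>.3: print(l,round(d["conf"],2),np.percentile(x,[2,50,98],axis=0).round(3).tolist())
E
```

```text
[0.62720663 0.29587769 0.18030115] 16.05
lid 5587 [-0.0103  0.0016  0.0086]
heatsink 0.7 [[0.566, 0.38, 0.009], [0.604, 0.409, 0.02], [0.642, 0.437, 0.037]]
heatsink 0.52 [[0.522, 0.192, 0.004], [0.566, 0.208, 0.017], [0.667, 0.219, 0.022]]
driver 0.96 [[0.523, 0.192, 0.007], [0.569, 0.208, 0.017], [0.661, 0.218, 0.022]]
phone 0.87 [[0.394, 0.365, 0.01], [0.474, 0.404, 0.012], [0.537, 0.443, 0.014]]
ram 0.8 [[0.416, 0.207, 0.004], [0.451, 0.224, 0.008], [0.481, 0.238, 0.01]]
pin 0.58 [[0.409, 0.284, 0.003], [0.459, 0.296, 0.015], [0.543, 0.303, 0.022]]
pin 0.43 [[0.457, -0.043, 0.009], [0.466, -0.025, 0.016], [0.471, -0.005, 0.018]]
```

```bash
cat >> h.py <<'E'
tl=np.radians(20)
RC=tool(fy*np.sin(tl)-up*np.cos(tl),-fx); zc=RC.as_matrix()[:,2]
def crank(th,r=.042,Oc=None,zax=.172,out=.112,dep=.016):
    o=O if Oc is None else Oc
    return o+up*zax-fy*out-fx*r*np.sin(th)+up*r*np.cos(th)+zc*dep
E
python3 - <<'E'
from h import *
Rm=tool([0,0,-1],[0,1,0]);h=Rn.from_euler('z',-45,degrees=True)*Rm
plan([([.48,.15,.28],h),([.42,-.05,.34],Rm),(crank(-.17)-zc*.08,RC)])
E
```

```text
[-0.243, -0.246, -0.17, -0.0, -0.0, -0.999] rows 6.3
[-0.165, -0.306, -0.1, 0.0, 0.0, -1.0] rows 6.3
[-0.147, -0.259, 0.111, 0.026, -0.444, 0.15] rows 4.6
```

Call:
jog_arm([
  [-0.243, -0.246, -0.17, 0, 0, -1, -0.2],
  [-0.243, -0.246, -0.17, 0, 0, -1, -0.2],
  [-0.243, -0.246, -0.17, 0, 0, -1, -0.2],
  [-0.243, -0.246, -0.17, 0, 0, -1, -0.2],
  [-0.243, -0.246, -0.17, 0, 0, -1, -0.2],
  [-0.243, -0.246, -0.17, 0, 0, -1, -0.2],
  [-0.243, -0.246, -0.17, 0, 0, -1, -0.2],
])

```text
time: 16.93
tool_pos: [0.4776, 0.1478, 0.2831]
ee_rot: [0.381, 0.925, 0.001, 0.001]
force: [0.9, 0.1, 0.5]
finger_gap: 0.402
grasp_force: 0.0
```

Call:
jog_arm([
  [-0.165, -0.306, -0.1, 0, 0, -1, 0.2],
  [-0.165, -0.306, -0.1, 0, 0, -1, 0.2],
  [-0.165, -0.306, -0.1, 0, 0, -1, 0.2],
  [-0.165, -0.306, -0.1, 0, 0, -1, 0.2],
  [-0.165, -0.306, -0.1, 0, 0, -1, 0.2],
  [-0.165, -0.306, -0.1, 0, 0, -1, 0.2],
  [-0.165, -0.306, -0.1, 0, 0, -1, 0.2],
])

```text
time: 17.52
tool_pos: [0.419, -0.053, 0.3409]
ee_rot: [-0.001, 1.0, -0.0, 0.0]
force: [0.3, 0.2, -0.1]
finger_gap: 0.599
grasp_force: 0.0
```

Call:
jog_arm([
  [-0.147, -0.259, 0.111, 0.026, -0.444, 0.15, 0.2],
  [-0.147, -0.259, 0.111, 0.026, -0.444, 0.15, 0.2],
  [-0.147, -0.259, 0.111, 0.026, -0.444, 0.15, 0.2],
  [-0.147, -0.259, 0.111, 0.026, -0.444, 0.15, 0.2],
  [-0.147, -0.259, 0.111, 0.026, -0.444, 0.15, 0.2],
  [-0.147, -0.259, 0.111, 0.026, -0.444, 0.15, 0.2],
  [-0.147, -0.259, 0.111, 0.026, -0.444, 0.15, 0.2],
])

```text
time: 18.1
tool_pos: [0.5077, -0.2055, 0.271]
ee_rot: [0.06, 0.983, -0.009, 0.171]
force: [-0.3, 0.1, 0.0]
finger_gap: 0.603
grasp_force: 0.0
```

```bash
python3 - <<'E'
from h import *
P,R,s=pose();print(P,s["q"].round(2),s["time"])
p=cams.snapshot("wrist");cv2.imwrite("pics/w7.png",p["frame"][100:400,120:520,::-1].repeat(2,0).repeat(2,1))
w,u,v=wworld(p,np.ones((400,640),bool));c=p["frame"][v,u].max(1);F=(w-O)@np.stack([fx,fy,up]).T
m=(c<70)&(F[:,1]<-.06)&(F[:,1]>-.135)&(abs(F[:,0])<.035)&(abs(F[:,2]-.213)<.018);t=F[m]
print(m.sum(),np.percentile(t,[2,50,98],axis=0).round(4).tolist())
from scipy.optimize import least_squares
f=lambda a:np.hypot(t[:,0]-a[0]-a[2]*(t[:,1]+.1),t[:,2]-a[1])-.010
k=least_squares(f,[.005,.213,0],loss="soft_l1",f_scale=.001);print("axis x,z,slope",k.x,np.abs(k.fun).mean())
m=(F[:,2]>.35)&(F[:,2]<.37)&(abs(F[:,0])<.03)&(abs(F[:,1])<.055);print("mag",m.sum(),np.percentile(F[m],[1,99],axis=0).round(4).tolist())
plan([(crank(-.17),RC)])
E
```

```text
[ 0.50769467 -0.20550099  0.2709588 ] [-0.44 -0.1  -0.24  1.11  0.11 -0.3 ] 18.1
1907 [[-0.0044, -0.1324, 0.2126], [0.0047, -0.1067, 0.2228], [0.0136, -0.0637, 0.2248]]
axis x,z,slope [ 0.00468882  0.21416515 -0.00323443] 0.0006268661600199465Traceback (most recent call last):
  File "<stdin>", line 10, in <module>
    return _quantile_unchecked(
        a, q, axis, out, overwrite_input, method, keepdims, weights)
    return _ureduce(a,
                    func=_quantile_ureduce_func,
    ...<5 lines>...
                    overwrite_input=overwrite_input,
                    method=method)
    r = func(a, **kwargs)
    result = _quantile(arr,
                       quantiles=q,
    ...<2 lines>...
                       out=out,
                       weights=wgt)
    slices_having_nans = np.isnan(arr[-1, ...])
                                  ~~~^^^^^^^^^
IndexError: index -1 is out of bounds for axis 0 with size 0
```

View pics/w7.png

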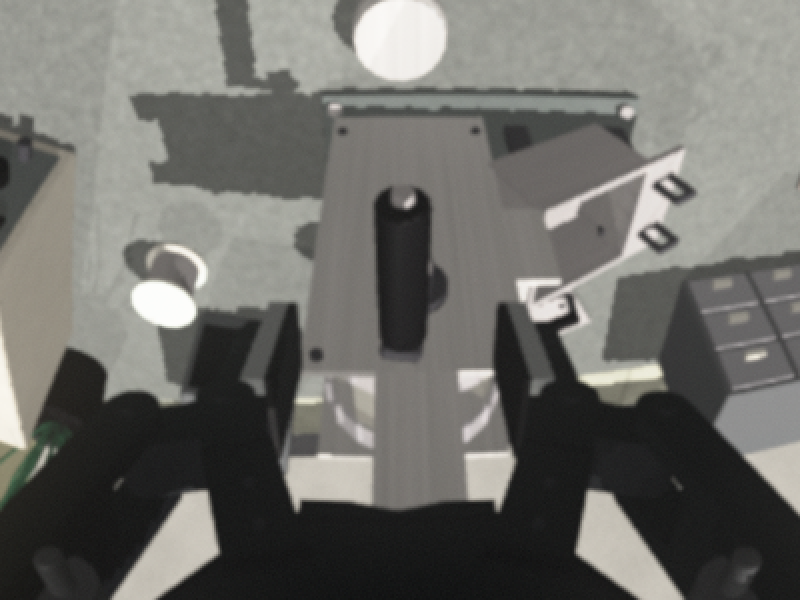

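```bash
python3 - <<'E'
from h import *
p=cams.snapshot("wrist");b=cams.snapshot("top");a=cams.snapshot("scene")
for n,w in(("w",wworld(p,np.ones((400,640),bool))[0]),("t",world(b,np.ones((400,640),bool))),("s",world(a,np.ones((400,640),bool)))):
  F=(w-O)@np.stack([fx,fy,up]).T
  for nm,m in(("plate-",(abs(F[:,1]+.041)<.006)&(F[:,2]>.06)&(F[:,2]<.215)&(abs(F[:,0])<.07)),("platetop",(abs(abs(F[:,1])-.039)<.006)&(abs(F[:,2]-.22)<.006)&(abs(F[:,0])<.07)),("base",(abs(F[:,2]-.010)<.004)&(abs(F[:,1])<.056)&(abs(F[:,0]+.05)<.13)),("mag",(F[:,2]>.345)&(F[:,2]<.375)&(abs(F[:,0])<.03)&(abs(F[:,1])<.055))):
    if m.sum()>20: print(n,nm,m.sum(),np.percentile(F[m],[1,99],axis=0).round(4).tolist())
P,R,s=pose()
T=O-fy*.112+fx*.0047+up*.2142+zc*.016;print(rel(P,R,T,RC))
E
```

```text
w plate- 8091 [[-0.0687, -0.0454, 0.0624], [0.0485, -0.0404, 0.2139]]
w platetop 1259 [[-0.0518, -0.0444, 0.2141], [0.0475, 0.0377, 0.2256]]
w base 2036 [[-0.1643, -0.0557, 0.0091], [0.0573, -0.0112, 0.0135]]
t plate- 197 [[-0.0682, -0.0467, 0.0637], [0.0508, -0.0373, 0.2147]]
t platetop 74 [[-0.0492, -0.0421, 0.2144], [0.0517, 0.0415, 0.225]]
t base 170 [[-0.1748, -0.0558, 0.0061], [0.0778, 0.0472, 0.0139]]
t mag 130 [[-0.0165, -0.0417, 0.3452], [0.0175, 0.0408, 0.3686]]
s plate- 304 [[-0.0189, -0.0416, 0.0606], [0.051, -0.035, 0.2137]]
s platetop 118 [[-0.0515, -0.0404, 0.2142], [0.0512, 0.0435, 0.2249]]
s base 560 [[-0.1633, -0.0536, 0.0061], [0.0609, 0.0556, 0.0139]]
s mag 253 [[-0.0198, -0.0406, 0.3456], [0.0181, 0.0432, 0.365]]
[0.001 0.002 0.133 0.002 0.001 0.001]
```

Call:
jog_arm([
  [0.001, 0.002, 0.06, 0, 0, 0, 0.2],
  [0.001, 0.002, 0.11, 0, 0, 0, 0.2],
  [0.001, 0.002, 0.13, 0, 0, 0, 0.2],
  [0.001, 0.002, 0.13, 0, 0, 0, -1],
  [0.001, 0.002, 0.13, 0, 0, 0, -1],
  [0.001, 0.002, 0.13, 0, 0, 0, -1],
  [0.001, 0.002, 0.13, 0, 0, 0, -1],
  [0.001, 0.002, 0.13, 0, 0, 0, -1],
], force=40)

```text
time: 18.97
tool_pos: [0.5352, -0.2065, 0.2021]
ee_rot: [0.058, 0.983, -0.01, 0.175]
force: [-1.9, 2.8, 0.6]
finger_gap: 0.217
grasp_force: 39.4
```

```bash
cat >> h.py <<'E'
def turn(th0,th1,n,base):  # rows from commanded base (angle) th0 -> th1
    for t in np.linspace(th0,th1,n+1)[1:]:
        d=RC.inv().apply(crank(t)-crank(base))/.6; print([round(float(x),3) for x in d]+[0,0,0,-1],end=", ")
    print()
E
python3 - <<'E'
from h import *
P,R,s=pose();print(P,s["force"],s["finger_gap"],s["grasp_force"],s["wrist_torque"],(P-crank(-.13)).round(4))
t=-.13
for i in range(3):
    turn(t,t+.84,8,t); t+=.84
E
```

```text
[ 0.53522571 -0.20653537  0.20206106] [-1.86028686  2.7758267   0.60796771] 0.2166432788200827 39.40817713737488 [0.43929877 0.48692644 0.17962217] [-0.0004  0.0005  0.0035]
[-0.0, 0.007, -0.001, 0, 0, 0, -1], [-0.0, 0.015, -0.0, 0, 0, 0, -1], [0.0, 0.022, 0.001, 0, 0, 0, -1], [0.001, 0.029, 0.002, 0, 0, 0, -1], [0.002, 0.036, 0.005, 0, 0, 0, -1], [0.003, 0.043, 0.007, 0, 0, 0, -1], [0.004, 0.049, 0.011, 0, 0, 0, -1], [0.006, 0.055, 0.015, 0, 0, 0, -1], 
[0.002, 0.005, 0.005, 0, 0, 0, -1], [0.004, 0.01, 0.01, 0, 0, 0, -1], [0.006, 0.014, 0.016, 0, 0, 0, -1], [0.008, 0.018, 0.022, 0, 0, 0, -1], [0.01, 0.02, 0.028, 0, 0, 0, -1], [0.013, 0.023, 0.035, 0, 0, 0, -1], [0.015, 0.024, 0.042, 0, 0, 0, -1], [0.018, 0.024, 0.049, 0, 0, 0, -1], 
[0.003, -0.0, 0.007, 0, 0, 0, -1], [0.005, -0.001, 0.014, 0, 0, 0, -1], [0.007, -0.003, 0.02, 0, 0, 0, -1], [0.01, -0.005, 0.027, 0, 0, 0, -1], [0.012, -0.009, 0.033, 0, 0, 0, -1], [0.014, -0.013, 0.039, 0, 0, 0, -1], [0.016, -0.017, 0.044, 0, 0, 0, -1], [0.018, -0.022, 0.049, 0, 0, 0, -1],
```

Call:
jog_arm([
  [0, 0.007, -0.001, 0, 0, 0, -1],
  [0, 0.015, 0, 0, 0, 0, -1],
  [0, 0.022, 0.001, 0, 0, 0, -1],
  [0.001, 0.029, 0.002, 0, 0, 0, -1],
  [0.002, 0.036, 0.005, 0, 0, 0, -1],
  [0.003, 0.043, 0.007, 0, 0, 0, -1],
  [0.004, 0.049, 0.011, 0, 0, 0, -1],
  [0.006, 0.055, 0.015, 0, 0, 0, -1],
])

```text
time: 19.63
tool_pos: [0.5391, -0.1736, 0.1922]
ee_rot: [0.058, 0.983, -0.01, 0.175]
force: [-0.9, -0.4, 4.2]
finger_gap: 0.216
grasp_force: 39.9
```

```bash
cat >> h.py <<'E'
def ang(dep=.012):
    P,R,s=pose(); g=P-R.as_matrix()[:,2]*dep-O-up*.172
    x,y,z=g@fx,g@fy,g[2]; print("theta",round(float(np.arctan2(-x,z)),3),"r",round(float(np.hypot(x,z)),4),"out",round(float(-y),4),"F",s["force"].round(1),"t",s["time"])
E
python3 -c "
from h import *
ang()"
```

```text
theta 0.729 r 0.0422 out 0.1112 F [-0.9 -0.4  4.2] t 19.6333
```

Call:
jog_arm([
  [0.002, 0.005, 0.005, 0, 0, 0, -1],
  [0.004, 0.01, 0.01, 0, 0, 0, -1],
  [0.006, 0.014, 0.016, 0, 0, 0, -1],
  [0.008, 0.018, 0.022, 0, 0, 0, -1],
  [0.01, 0.02, 0.028, 0, 0, 0, -1],
  [0.013, 0.023, 0.035, 0, 0, 0, -1],
  [0.015, 0.024, 0.042, 0, 0, 0, -1],
  [0.018, 0.024, 0.049, 0, 0, 0, -1],
])

```text
time: 20.3
tool_pos: [0.5406, -0.1592, 0.1593]
ee_rot: [0.058, 0.983, -0.009, 0.174]
force: [2.7, 3.5, 3.2]
finger_gap: 0.219
grasp_force: 39.8
```

```bash
python3 - <<'E'
from h import *
ang()
t=2.39
for i in range(6):
    turn(t,t+.84,8,t); t+=.84
E
```

```text
theta 1.604 r 0.0427 out 0.1113 F [2.7 3.5 3.2] t 20.3
[0.002, -0.006, 0.004, 0, 0, 0, -1], [0.003, -0.012, 0.008, 0, 0, 0, -1], [0.004, -0.018, 0.012, 0, 0, 0, -1], [0.005, -0.025, 0.014, 0, 0, 0, -1], [0.006, -0.032, 0.016, 0, 0, 0, -1], [0.006, -0.039, 0.017, 0, 0, 0, -1], [0.006, -0.047, 0.018, 0, 0, 0, -1], [0.006, -0.054, 0.017, 0, 0, 0, -1], 
[-0.0, -0.007, -0.001, 0, 0, 0, -1], [-0.001, -0.014, -0.003, 0, 0, 0, -1], [-0.002, -0.021, -0.005, 0, 0, 0, -1], [-0.003, -0.028, -0.008, 0, 0, 0, -1], [-0.004, -0.034, -0.012, 0, 0, 0, -1], [-0.006, -0.04, -0.016, 0, 0, 0, -1], [-0.008, -0.045, -0.021, 0, 0, 0, -1], [-0.01, -0.05, -0.026, 0, 0, 0, -1], 
[-0.002, -0.004, -0.006, 0, 0, 0, -1], [-0.004, -0.008, -0.012, 0, 0, 0, -1], [-0.007, -0.01, -0.018, 0, 0, 0, -1], [-0.009, -0.012, -0.025, 0, 0, 0, -1], [-0.012, -0.013, -0.032, 0, 0, 0, -1], [-0.014, -0.014, -0.039, 0, 0, 0, -1], [-0.017, -0.014, -0.045, 0, 0, 0, -1], [-0.019, -0.013, -0.052, 0, 0, 0, -1], 
[-0.002, 0.002, -0.007, 0, 0, 0, -1], [-0.005, 0.004, -0.013, 0, 0, 0, -1], [-0.007, 0.008, -0.019, 0, 0, 0, -1], [-0.009, 0.012, -0.025, 0, 0, 0, -1], [-0.011, 0.016, -0.031, 0, 0, 0, -1], [-0.013, 0.021, -0.036, 0, 0, 0, -1], [-0.015, 0.027, -0.04, 0, 0, 0, -1], [-0.016, 0.033, -0.044, 0, 0, 0, -1], 
[-0.001, 0.007, -0.003, 0, 0, 0, -1], [-0.002, 0.013, -0.006, 0, 0, 0, -1], [-0.003, 0.02, -0.008, 0, 0, 0, -1], [-0.003, 0.028, -0.009, 0, 0, 0, -1], [-0.003, 0.035, -0.009, 0, 0, 0, -1], [-0.003, 0.042, -0.009, 0, 0, 0, -1], [-0.003, 0.05, -0.008, 0, 0, 0, -1], [-0.002, 0.057, -0.006, 0, 0, 0, -1], 
[0.001, 0.007, 0.002, 0, 0, 0, -1], [0.002, 0.013, 0.006, 0, 0, 0, -1], [0.003, 0.02, 0.009, 0, 0, 0, -1], [0.005, 0.025, 0.014, 0, 0, 0, -1], [0.007, 0.031, 0.018, 0, 0, 0, -1], [0.009, 0.035, 0.024, 0, 0, 0, -1], [0.011, 0.039, 0.03, 0, 0, 0, -1], [0.013, 0.043, 0.036, 0, 0, 0, -1],
```

Call:
jog_arm([
  [0.003, 0, 0.007, 0, 0, 0, -1],
  [0.005, -0.001, 0.014, 0, 0, 0, -1],
  [0.007, -0.003, 0.02, 0, 0, 0, -1],
  [0.01, -0.005, 0.027, 0, 0, 0, -1],
  [0.012, -0.009, 0.033, 0, 0, 0, -1],
  [0.014, -0.013, 0.039, 0, 0, 0, -1],
  [0.016, -0.017, 0.044, 0, 0, 0, -1],
  [0.018, -0.022, 0.049, 0, 0, 0, -1],
])

```text
time: 20.97
tool_pos: [0.539, -0.1735, 0.1285]
ee_rot: [0.058, 0.983, -0.01, 0.174]
force: [3.8, -0.2, 5.4]
finger_gap: 0.217
grasp_force: 39.8
```

Call:
jog_arm([
  [0.002, -0.006, 0.004, 0, 0, 0, -1],
  [0.003, -0.012, 0.008, 0, 0, 0, -1],
  [0.004, -0.018, 0.012, 0, 0, 0, -1],
  [0.005, -0.025, 0.014, 0, 0, 0, -1],
  [0.006, -0.032, 0.016, 0, 0, 0, -1],
  [0.006, -0.039, 0.017, 0, 0, 0, -1],
  [0.006, -0.047, 0.018, 0, 0, 0, -1],
  [0.006, -0.054, 0.017, 0, 0, 0, -1],
])

```text
time: 21.63
tool_pos: [0.5353, -0.2051, 0.1184]
ee_rot: [0.058, 0.983, -0.009, 0.175]
force: [5.1, 4.2, 7.5]
finger_gap: 0.214
grasp_force: 40.1
```

```bash
cat >> h.py <<'E'
def crate():
    b=cams.snapshot("top"); w=world(b,np.ones((400,640),bool));v,u=np.nonzero(b["range_z"]>0);c=b["frame"][v,u].max(1)
    K=w@C.T-[.055,.661,.0695-.05]  # crate_floor frame approx
    m=(abs(K[:,:2])<[.04,.036]).all(1)&(K[:,2]<.06)
    print("crate: n",m.sum(),"dark",(c[m]<60).sum(),"high(z>.015)",(K[m,2]>.015).sum(),"by x:",[[round(float(x),3),int(((c<60)&m&(abs(K[:,0]-x)<.007)).sum())] for x in np.arange(-.035,.036,.014)])
    cv2.imwrite("pics/crate.png",cv2.resize(b["frame"][150:220,310:410,::-1],None,fx=6,fy=6,interpolation=2)); return b
E
python3 -c "
from h import *
ang();crate()"
```

```text
theta -3.057 r 0.0424 out 0.1111 F [5.1 4.2 7.5] t 21.6333
crate: n 421 dark 102 high(z>.015) 230 by x: [[-0.035, 8], [-0.021, 46], [-0.007, 48], [0.007, 0], [0.021, 0], [0.035, 0]]
```

View pics/crate.png

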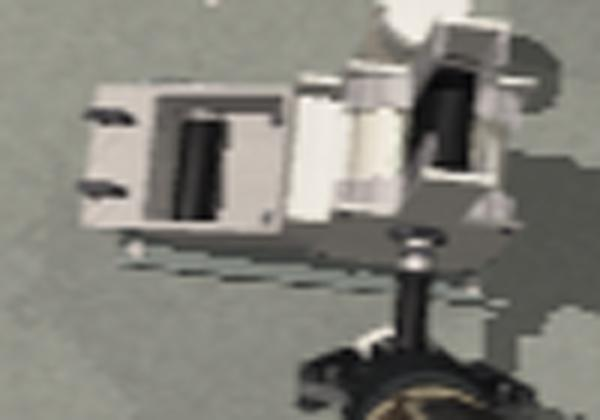

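Call:
jog_arm([
  [0, -0.007, -0.001, 0, 0, 0, -1],
  [-0.001, -0.014, -0.003, 0, 0, 0, -1],
  [-0.002, -0.021, -0.005, 0, 0, 0, -1],
  [-0.003, -0.028, -0.008, 0, 0, 0, -1],
  [-0.004, -0.034, -0.012, 0, 0, 0, -1],
  [-0.006, -0.04, -0.016, 0, 0, 0, -1],
  [-0.008, -0.045, -0.021, 0, 0, 0, -1],
  [-0.01, -0.05, -0.026, 0, 0, 0, -1],
])

```text
time: 22.35
tool_pos: [0.532, -0.2333, 0.1338]
ee_rot: [0.058, 0.983, -0.008, 0.174]
force: [7.4, 8.0, 1.1]
finger_gap: 0.22
grasp_force: 39.6
```

Call:
jog_arm([
  [-0.002, -0.004, -0.006, 0, 0, 0, -1],
  [-0.004, -0.008, -0.012, 0, 0, 0, -1],
  [-0.007, -0.01, -0.018, 0, 0, 0, -1],
  [-0.009, -0.012, -0.025, 0, 0, 0, -1],
  [-0.012, -0.013, -0.032, 0, 0, 0, -1],
  [-0.014, -0.014, -0.039, 0, 0, 0, -1],
  [-0.017, -0.014, -0.045, 0, 0, 0, -1],
  [-0.019, -0.013, -0.052, 0, 0, 0, -1],
])

```text
time: 23.02
tool_pos: [0.5309, -0.2421, 0.166]
ee_rot: [0.058, 0.983, -0.009, 0.173]
force: [12.5, 0.9, -4.1]
finger_gap: 0.215
grasp_force: 39.3
```

```bash
python3 -c "
from h import *
ang();crate()"
```

```text
theta -1.442 r 0.0412 out 0.1111 F [12.5  0.9 -4.1] t 23.0167
crate: n 422 dark 100 high(z>.015) 232 by x: [[-0.035, 6], [-0.021, 48], [-0.007, 46], [0.007, 0], [0.021, 0], [0.035, 0]]
```

Call:
jog_arm([
  [-0.003, 0.002, -0.007, 0, 0, 0, -1],
  [-0.006, 0.004, -0.013, 0, 0, 0, -1],
  [-0.009, 0.008, -0.019, 0, 0, 0, -1],
  [-0.012, 0.012, -0.025, 0, 0, 0, -1],
  [-0.014, 0.016, -0.031, 0, 0, 0, -1],
  [-0.017, 0.021, -0.036, 0, 0, 0, -1],
  [-0.019, 0.027, -0.04, 0, 0, 0, -1],
  [-0.02, 0.033, -0.044, 0, 0, 0, -1],
])

```text
time: 23.73
tool_pos: [0.5332, -0.2237, 0.1954]
ee_rot: [0.059, 0.983, -0.011, 0.172]
force: [-5.7, -3.8, 1.6]
finger_gap: 0.217
grasp_force: 40.4
```

```bash
python3 -c "
from h import *
ang();crate()
t=6.59
for i in range(2): turn(t,t+.8,8,t);t+=.8"
```

```text
theta -0.571 r 0.0412 out 0.111 F [-5.7 -3.8  1.6] t 23.7333
crate: n 433 dark 181 high(z>.015) 240 by x: [[-0.035, 13], [-0.021, 62], [-0.007, 106], [0.007, 0], [0.021, 0], [0.035, 0]]
[0.001, 0.007, 0.002, 0, 0, 0, -1], [0.002, 0.013, 0.005, 0, 0, 0, -1], [0.003, 0.019, 0.009, 0, 0, 0, -1], [0.005, 0.024, 0.013, 0, 0, 0, -1], [0.006, 0.029, 0.017, 0, 0, 0, -1], [0.008, 0.034, 0.022, 0, 0, 0, -1], [0.01, 0.038, 0.028, 0, 0, 0, -1], [0.012, 0.041, 0.033, 0, 0, 0, -1], 
[0.002, 0.003, 0.006, 0, 0, 0, -1], [0.004, 0.005, 0.012, 0, 0, 0, -1], [0.007, 0.006, 0.019, 0, 0, 0, -1], [0.009, 0.007, 0.025, 0, 0, 0, -1], [0.012, 0.007, 0.032, 0, 0, 0, -1], [0.014, 0.007, 0.038, 0, 0, 0, -1], [0.016, 0.005, 0.045, 0, 0, 0, -1], [0.019, 0.003, 0.051, 0, 0, 0, -1],
```

Call:
jog_arm([
  [-0.001, 0.007, -0.003, 0, 0, 0, -1],
  [-0.002, 0.013, -0.006, 0, 0, 0, -1],
  [-0.003, 0.02, -0.008, 0, 0, 0, -1],
  [-0.003, 0.028, -0.009, 0, 0, 0, -1],
  [-0.003, 0.035, -0.009, 0, 0, 0, -1],
  [-0.003, 0.042, -0.009, 0, 0, 0, -1],
  [-0.003, 0.05, -0.008, 0, 0, 0, -1],
  [-0.002, 0.057, -0.006, 0, 0, 0, -1],
])

```text
time: 24.45
tool_pos: [0.5374, -0.1885, 0.2004]
ee_rot: [0.059, 0.983, -0.01, 0.173]
force: [-8.0, -0.6, 6.8]
finger_gap: 0.213
grasp_force: 41.1
```

Call:
jog_arm([
  [0.001, 0.007, 0.002, 0, 0, 0, -1],
  [0.002, 0.013, 0.005, 0, 0, 0, -1],
  [0.003, 0.019, 0.009, 0, 0, 0, -1],
  [0.005, 0.024, 0.013, 0, 0, 0, -1],
  [0.006, 0.029, 0.017, 0, 0, 0, -1],
  [0.008, 0.034, 0.022, 0, 0, 0, -1],
  [0.01, 0.038, 0.028, 0, 0, 0, -1],
  [0.012, 0.041, 0.033, 0, 0, 0, -1],
])

```text
time: 25.12
tool_pos: [0.5403, -0.163, 0.1783]
ee_rot: [0.058, 0.983, -0.008, 0.172]
force: [-6.2, 2.2, 3.2]
finger_gap: 0.218
grasp_force: 40.7
```

```bash
python3 -c "
from h import *
ang();crate()
turn(7.39,7.69,4,7.39)"
```

```text
theta 1.145 r 0.0426 out 0.1112 F [-6.2  2.2  3.2] t 25.1167
crate: n 441 dark 271 high(z>.015) 359 by x: [[-0.035, 14], [-0.021, 68], [-0.007, 98], [0.007, 57], [0.021, 34], [0.035, 0]]
[0.002, 0.002, 0.004, 0, 0, 0, -1], [0.003, 0.004, 0.009, 0, 0, 0, -1], [0.005, 0.005, 0.014, 0, 0, 0, -1], [0.007, 0.006, 0.019, 0, 0, 0, -1],
```

Call:
jog_arm([
  [0, 0, 0, 0, 0, 0, -1],
  [0, 0, 0, 0, 0, 0, -1],
  [0, 0, 0, 0, 0, 0, 0.1],
  [0, 0, 0, 0, 0, 0, 0.1],
  [0, 0, 0, 0, 0, 0, 0.1],
  [0, 0, 0, 0, 0, 0, 0.1],
])

```text
time: 25.67
tool_pos: [0.5422, -0.1648, 0.1792]
ee_rot: [0.058, 0.983, -0.01, 0.174]
force: [-0.3, 0.0, -0.3]
finger_gap: 0.55
grasp_force: 0.0
```

Call:
jog_arm([
  [0, 0, -0.05, 0, 0, 0, 0.1],
  [0, 0, -0.1, 0, 0, 0, 0.1],
  [0, 0, -0.16, 0, 0, 0, 0.1],
  [0, 0, -0.22, 0, 0, 0, 0.1],
  [0.1, 0, -0.25, 0, 0, 0, 0.1],
  [0.15, 0, -0.25, 0, 0, 0, 0.1],
])

```text
time: 26.17
tool_pos: [0.4169, -0.1504, 0.2952]
ee_rot: [0.058, 0.982, -0.011, 0.177]
force: [-0.6, -0.9, 0.1]
finger_gap: 0.553
grasp_force: 0.0
```

```bash
python3 -c "
from h import *
b=crate()
for l in('pin','lid','tin','cup','spray'):
  for d in regions_of(b,l)[:2]: print(l,round(d['conf'],2),np.median(world(b,d['region']),0).round(3))
a=cams.snapshot('scene')
x=cv2.resize(b['frame'][130:270,170:410,::-1],(720,420));y=cv2.resize(a['frame'][150:330,230:410,::-1],(180,180))
x=np.vstack([x,np.hstack([cv2.resize(b['frame'][165:205,315:375,::-1],(270,180)),y,np.zeros((180,270,3),np.uint8)])]);cv2.imwrite('pics/end.png',x)"
```

```text
crate: n 435 dark 273 high(z>.015) 342 by x: [[-0.035, 12], [-0.021, 62], [-0.007, 117], [0.007, 53], [0.021, 29], [0.035, 0]]
pin 0.64 [0.454 0.291 0.016]
pin 0.6 [ 0.466 -0.03   0.013]
lid 0.84 [ 0.819 -0.111  0.005]
lid 0.63 [0.625 0.289 0.008]
tin 0.72 [ 0.53  -0.207  0.031]
cup 0.78 [ 0.328 -0.472  0.038]
spray 0.46 [ 0.732 -0.21   0.147]
```

View pics/end.png

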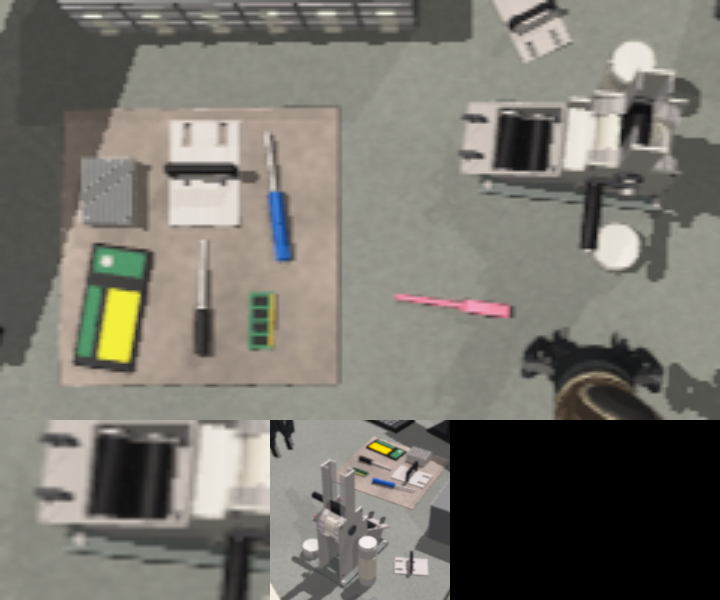

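```bash
python3 - <<'E'
from h import *
for n in("top","scene"):
  b=cams.snapshot(n); w=world(b,np.ones((400,640),bool));v,u=np.nonzero(b["range_z"]>0);c=b["frame"][v,u].max(1)
  K=w@C.T-[.055,.661,.0195]
  for x in np.arange(-.045,.05,.008):
    m=(abs(K[:,0]-x)<.004)&(abs(K[:,1])<.03)&(K[:,2]<.06)
    if m.sum(): print(n,x.round(3),m.sum(),"z",np.median(K[m,2]).round(4),"bright",np.median(c[m]))
b=cams.snapshot("wrist");cv2.imwrite("pics/e2.png",b["frame"][:,:,::-1])
for l in("cell1","drum"):
  for d in regions_of(b,l)[:8]:
    w=wworld(b,d["region"])[0]
    if len(w)>9: print(l,round(d["conf"],2),d["location"],np.median(w@C.T-[.055,.661,.0195],0).round(3))
# magazine stack top height
a=cams.snapshot("top");w=world(a,np.ones((400,640),bool));v,u=np.nonzero(a["range_z"]>0);c=a["frame"][v,u].max(1);F=(w-O)@np.stack([fx,fy,up]).T
m=(abs(F[:,0])<.013)&(abs(F[:,1])<.03)&(c<60);print("stack top z",np.percentile(F[m,2],[10,50,90]),m.sum())
E
```

```text
top -0.045 37 z 0.0495 bright 203.0
top -0.037 38 z 0.0485 bright 168.0
top -0.029 23 z 0.0475 bright 43.0
top -0.021 33 z 0.0503 bright 46.0
top -0.013 90 z 0.0382 bright 22.0
top -0.005 38 z 0.0248 bright 21.0
top 0.003 31 z 0.0225 bright 54.0
top 0.011 49 z 0.0208 bright 47.0
top 0.019 66 z 0.012 bright 70.0
top 0.027 11 z 0.0011 bright 196.0
top 0.043 3 z 0.0318 bright 159.0
scene -0.045 21 z 0.0503 bright 190.0
scene -0.037 7 z 0.0498 bright 169.0
scene -0.029 5 z 0.0511 bright 137.0
scene -0.021 21 z 0.0501 bright 76.0
scene -0.013 28 z 0.0439 bright 42.0
scene -0.005 2 z 0.0409 bright 38.0
scene 0.043 2 z -0.0666 bright 91.0
cell1 0.88 [384.5, 244.5] [-0.016 -0.011  0.05 ]
cell1 0.48 [373.0, 245.7] [-0.014  0.012  0.023]
cell1 0.45 [357.5, 254.4] [0.01  0.018 0.025]
drum 0.92 [316.6, 280.7] [ 0.132 -0.072  0.101]
stack top z [0.22294519 0.23741816 0.24286062] 83
```

```bash
python3 -c "
from station import arm
print(arm.finish_job())"
```

```text
the job is handed in; nothing more can be done
None
```

The job is handed in at about 26 s, with no verdict returned; my last pictures and depth readings show the pin and lid flat on the mat, three cells in the crate, and the other two still in the feeder.

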